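# Lock a profile into the assembly jig with quarter-turn studs

### The arm

A 6-joint arm with a two-finger parallel gripper is mounted at the origin on the work surface. World frame = base frame: x ahead of the robot, y to its left, z up, the work surface at z = 0. Lengths are in mm, angles in degrees, forces in N, time in s.
With the tool pointing down it reaches from about 350 to 850 mm from the base axis. Payload 8.1 kg.
Tool frame: the origin (TCP) lies at the very end of the fingers, on their centre line; the grasp point (between the pads) lies grip_depth behind it (grip_depth is the distance from the TCP to the grasp point, in mm); z points along the fingers, y is the direction in which the jaws open and shut (so a half turn about z gives the same grasp; the last joint's range is limited). The gripper opens to 85 mm and grips with 20 to 120 N. Pads are 22 mm wide; open, the fingers measure 114 mm over their backs; the gripper's body (76 mm by 85 mm) begins 54 mm behind the grasp point. The pads swing forward as they close: fully open they stand 13 mm farther back than shut.
Start: joints at [-70.439, 7.471, 85.268, -0, 87.261, -4.893], TCP at [248.396, -546.173, 231.292] pointing down, gripper open.
Joint ranges: [-169.43, 169.43], [-51.17, 129.36], [1.28, 143.12], [-76.62, 256.62], [0, 156.53], [-152.29, 152.29]. Speed limits (degrees/s): [136.94, 136.94, 159.86, 180, 180, 180].

### API

Orientations are given as [roll, pitch, yaw] about the fixed x, y, z axes, in that order (R = Rz(yaw) Ry(pitch) Rx(roll)).
In Python, from bench import * gives the robot as it stands.
- The arm moves only by the tool step_arm, never from a script. Its argument "plan" is a list of rows, each an object of numbers: "grip": the finger opening in cm, from 0 to 8.54; "tx", "ty", "tz": the shift along the tool's x, y, z in cm; "ax", "ay", "az": the turn, a rotation vector about the tool's x, y, z in degrees. In form: [{"grip": .., "tx": .., "ty": .., "tz": .., "ax": .., "ay": .., "az": ..}, ...]. A call has 1 to 8 rows; each row shifts and turns the commanded pose from where the row before left it, along the tool's axes as they then stand; what a row does not reach is not made up. A row lasts 1/12 s, in which the tool goes at most 41.7 mm and 7.16 degrees, less where a joint would pass 70% of its speed; a pose out of reach is approached as far as the arm can. A call with a gripper value outside its range is refused whole. The fingers move at their own pace and stop on an object; "newtons" is the grip in N (left out, the last holds). Time passes only in rows, so rows that do not move let the fingers close. It gives the time, the measured TCP pose, the force and the opening at its end, in the units of the state.
- sense(): the state, without advancing time (a new reading comes with each control period).
- snapshot(name): name is "scene" or "top" or "wrist"; returns the picture (384x512x3 uint8, red, green, blue); there is no depth.
- camera_model(name): a dict with "intrinsics" (3x3 intrinsics, pixels), "pose" (4x4, takes a point from camera to world coordinates); the wrist camera has in their place "T_tool_cam" (4x4, takes a point from camera to tool coordinates, whose origin is the TCP and whose axes are the flange's). Camera axes: x right, y down, z forward; pixel columns grow to the right and rows downward; lengths in mm; the calibration is good to about 2 mm. A picture is of the moment at which its call begins: read the wrist's pose just before it. camera_model takes no time and is no camera call.
- hand_in(): hands the job in, once; it reports no verdict.
The state is a dict: "time": time; "joint_pos": joint angles; "qd": joint speeds; "joint_efforts": joint torques, N m; "tool_pos": TCP position; "tcp_rot": TCP orientation; "ft_force": force on the tool from outside, world axes, zero at the start; "wrist_torque": the same for the moment, N m; "finger_gap": finger opening in mm.
Only numpy, scipy, OpenCV 4.12 (cv2) and the standard library are available. Lean on these libraries where they do the work, as an engineer would, in place of code of your own. Each camera call takes 0.05 s, during which the arm holds its last target.

### The job

Take the stray offcut out of the jig's channel and put it in the scrap tray, push the long black profile along the channel until it is fully home against the end stop, then slide the keeper plate fully shut over it. Last, lock the plate's two sprung quarter-turn studs: line each wing up with the marks on the plate, push the stud in and turn it a quarter turn clockwise until it locks. Leave the cup, the jar and the nut driver alone.

Things in the scene. Friction and masses are not known exactly. Their poses are not given: they have to be found in the camera images.
- jig: Fixed aluminium jig; origin on the bench, x away from the robot, y left, z up (mm). Bed x -130 to 80, y -100 to 100, top z 16. A channel runs along y, centred on x 45, floor z 16, 40 wide between low walls (7 thick, top z 22, y -85 to 75); dark steel end stop at its right end (y -95 to -80, top z 42). Plate rails at y +-73 to 83, x -125 to -5, top z 58.
- offcut_mid (a point): Stray offcut of the black profile, 36 (x) by 28 (y, along the channel) by 28 mm high, 45 g, lying on the channel floor between the end stop and the right end of the long profile; the point is its centre, 30 mm above the bench. Axes as the jig's at the start.
- scrap_tray: Fixed grey open tray, 140 by 140 mm outside, walls 4 mm thick and 45 mm high, floor 4 mm up; origin under its centre on the bench. On the robot's right.
- scrap_tray_in (a point): Centre of the tray's inner floor.
- profile_mid (a point): Centre of the long black extruded profile, 160 (y, along the channel) by 36 (x) by 28 mm high, about 250 g, lying in the channel, 60 to 80 mm left of home at the start, its left end overhanging the jig. Home: right end face on the end stop, this point at x 45, y 0, z 30 mm of the jig. End faces 80 mm either way along y.
- plate (a joint): Steel keeper plate sliding in the rails along the jig's x (m): 0 fully shut (against its stop, far part over the profile); opens towards the robot, starts 0.06 to 0.08 open; friction about 2 N, it stays where it is left. Plate top at z 54 mm, 144 mm wide; shut it reaches from x -48 to x +50.
- plate_lip (a point): Centre of the near face of the upright lip on the plate's robot-side edge: 90 mm wide (y), 6 mm thick, from z 54 up to z 84 mm; the point is 69 mm above the bench, at x -50 mm minus the opening in the jig's frame. Push here, away from the robot, to shut the plate.
- wing_left (a point): left (+y) sprung stud on the keeper plate: centre of its upright metal wing (36 long on this point's x, 12 thick, 30 mm high), on the stud's axis, 91 mm above the bench when sprung out. Below it a round black flange, 44 mm across, top 15 mm below this point. Axis at x -18, y +48 mm of the jig with the plate shut. Turned by its wing; keeps the angle it is left at.
- push_left (a joint): How far it is pushed in (m): 0 out, 0.015 bottomed; spring 5 N to 12 N. A hidden cross pin goes down a slot in the jig only with the plate shut and the turn at 0 (within 0.08); off that it stops hard after 1 mm. In by 0.011 or more (aim for 0.013) it can turn; at the full turn, let up, it springs back to 0.008 into a notch: locked. Let up elsewhere it is not locked.
- turn_left (a joint): Its turn (rad), clockwise seen from above, stops at 0 and 1.571. 0: wing along the jig's x, in line with the two dark marks on the plate, where it can be pushed in; 1.571: wing along the jig's y, the locking angle. Starts anywhere from 0.1 to 1.1, sprung out.
- wing_right (a point): right (-y) sprung stud on the keeper plate: centre of its upright metal wing (36 long on this point's x, 12 thick, 30 mm high), on the stud's axis, 91 mm above the bench when sprung out. Below it a round black flange, 44 mm across, top 15 mm below this point. Axis at x -18, y -48 mm of the jig with the plate shut. Turned by its wing; keeps the angle it is left at.
- push_right (a joint): How far it is pushed in (m): 0 out, 0.015 bottomed; spring 5 N to 12 N. A hidden cross pin goes down a slot in the jig only with the plate shut and the turn at 0 (within 0.08); off that it stops hard after 1 mm. In by 0.011 or more (aim for 0.013) it can turn; at the full turn, let up, it springs back to 0.008 into a notch: locked. Let up elsewhere it is not locked.
- turn_right (a joint): Its turn (rad), clockwise seen from above, stops at 0 and 1.571. 0: wing along the jig's x, in line with the two dark marks on the plate, where it can be pushed in; 1.571: wing along the jig's y, the locking angle. Starts anywhere from 0.1 to 1.1, sprung out.
- nut_cup: Bystander: open metal cup, 60 mm across, 50 mm high; origin under its centre. By the left side of the jig.
- grease_jar: Bystander: closed white jar, 52 mm across, 60 mm high; origin under its centre. Behind the jig.
- nut_driver: Bystander: hand driver with a black handle, 170 mm long, lying on the bench left of the jig; its x axis along it, towards the tip.
There are look-alikes about, which are no part of the job. Leave any blue or turquoise look-alike of the part that bears offcut_mid alone. Leave any purple look-alike of the part that bears profile_mid alone.

How it is judged:
By the outcome, as a careful person would: the job done as asked, in the order asked, and still so for the second after the job is handed in, with the robot touching nothing.
It also fails if it takes over 72 s, if anything falls off the work surface, if the arm or the gripper's body presses on something with over 40 N, if the wrist force passes 120 N, or if a joint passes its speed limit or range.

## Working session

There is one attempt and no reset: what is moved stays moved. The work goes in short steps, Python scripts to look and compute and a tool call to move; the robot and the scene stay as the last step left them, time stands still between calls to the robot, and variables do not carry over. Pictures are saved under pics/ and viewed, and the job is handed in when it is done.

Besides the shell and the picture viewer there is one more tool, called after "Call:" as name([rows], argument=value, ...), one row to a line, values as JSON. step_arm: Moves the arm, as the interface text tells. Its arguments: {"type":"object","properties":{"plan":{"type":"array","items":{"type":"object","properties":{"grip":{"type":"number"},"tx":{"type":"number"},"ty":{"type":"number"},"tz":{"type":"number"},"ax":{"type":"number"},"ay":{"type":"number"},"az":{"type":"number"}}}},"newtons":{"type":"number"}},"required":["plan"]}

```bash
ls; mkdir -p pics; python3 - <<'E'
from bench import *
import cv2,numpy as np
np.set_printoptions(precision=3,suppress=True)
s=sense();print(s)
for n in("scene","top","wrist"):
    im=snapshot(n);cv2.imwrite(f"pics/{n}0.png",im[:,:,::-1]);print(n,camera_model(n))
E
```

```text
pics
{'time': 0.0, 'joint_pos': array([-70.44 ,   7.515,  85.329,   0.001,  87.261,  -4.893]), 'qd': array([-0.003,  0.037,  0.045, -0.046, -0.009, -0.031]), 'joint_efforts': array([  0.001, -56.94 , -50.055,  -0.   ,   0.015,  -0.   ]), 'tool_pos': array([ 248.214, -545.652,  230.249]), 'tcp_rot': array([-179.895,   -0.01 ,   24.453]), 'ft_force': array([-0.674,  0.299, -0.106]), 'wrist_torque': array([-0.001, -0.01 , -0.015]), 'finger_gap': 85.3182972617287}
scene {'intrinsics': array([[460.703,   0.   , 256.424],
       [  0.   , 460.703, 190.855],
       [  0.   ,   0.   ,   1.   ]]), 'pose': array([[  -0.03 ,    0.714,   -0.7  , 1466.181],
       [   0.999,    0.012,   -0.03 ,   21.291],
       [  -0.014,   -0.7  ,   -0.714,  982.519],
       [   0.   ,    0.   ,    0.   ,    1.   ]])}
top {'intrinsics': array([[391.307,   0.   , 257.176],
       [  0.   , 391.307, 194.733],
       [  0.   ,   0.   ,   1.   ]]), 'pose': array([[ -0.006,  -0.997,   0.077, 495.662],
       [ -1.   ,   0.007,   0.008, -51.833],
       [ -0.008,  -0.077,  -0.997, 886.985],
       [  0.   ,   0.   ,   0.   ,   1.   ]])}
wrist {'intrinsics': array([[322.322,   0.   , 258.546],
       [  0.   , 322.322, 184.558],
       [  0.   ,   0.   ,   1.   ]]), 'T_tool_cam': array([[  -0.   ,   -0.953,   -0.304,   78.205],
       [   1.   ,   -0.   ,    0.001,   -0.007],
       [  -0.001,   -0.304,    0.953, -143.407],
       [   0.   ,    0.   ,    0.   ,    1.   ]])}
```

View pics/scene0.png

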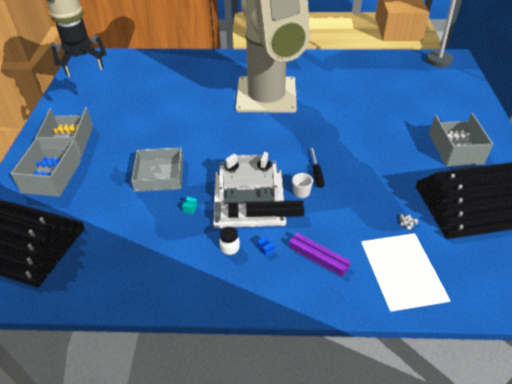

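View pics/top0.png

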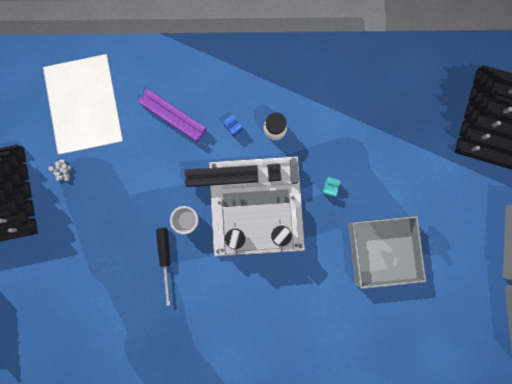

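```bash
python3 - <<'E'
import bench
print([ (k,getattr(bench,k)) for k in dir(bench) if not k.startswith('__')])
E
```

```text
[('PlanningError', <class 'bench.PlanningError'>), ('camera_model', <function make.<locals>.<lambda> at 0x7f920563c680>), ('grip_depth', 18.700000000000003), ('hand_in', <function connect.<locals>.done at 0x7f92055b3740>), ('sense', <function make.<locals>.<lambda> at 0x7f920563c5e0>), ('snapshot', <function make.<locals>.drawn_camera at 0x7f920563c0e0>)]
```

```bash
python3 - <<'E'
import cv2
im=cv2.imread("pics/top0.png")
cv2.imwrite("pics/topz.png",cv2.resize(im[145:265,175:335],None,fx=5,fy=5,interpolation=cv2.INTER_CUBIC))
im=cv2.imread("pics/scene0.png")
cv2.imwrite("pics/scz.png",cv2.resize(im[140:260,190:350],None,fx=5,fy=5,interpolation=cv2.INTER_CUBIC))
E
```

```text
(no output)
```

View pics/topz.png

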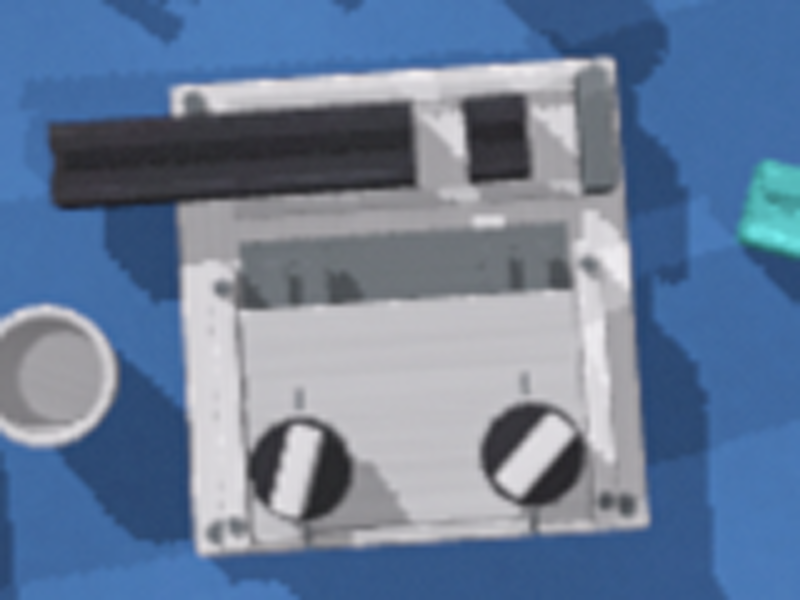

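View pics/scz.png

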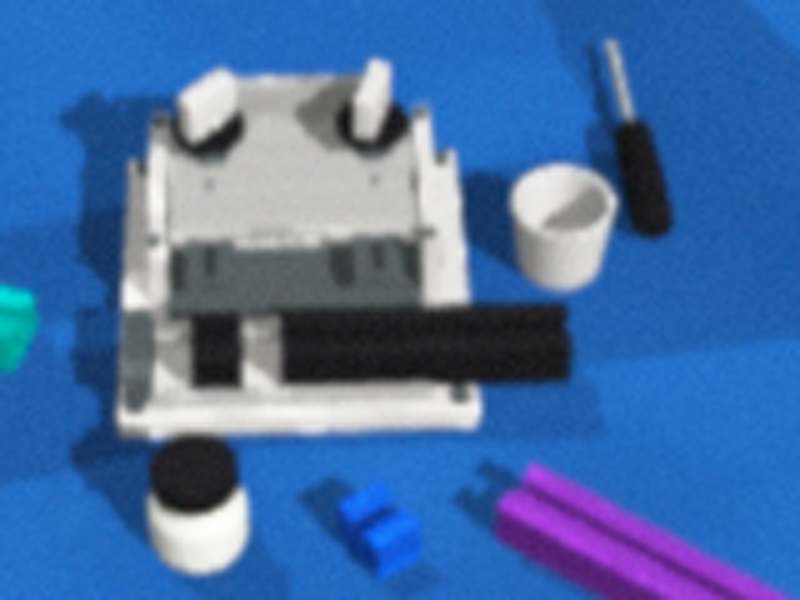

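```bash
cat > h.py <<'E'
from bench import *
import cv2,numpy as np
from scipy.spatial.transform import Rotation as R
np.set_printoptions(precision=2,suppress=True)
def ray(name,u,v,z,s=None):
    c=camera_model(name);K=c["intrinsics"]
    if name=="wrist":
        T=np.eye(4);T[:3,:3]=R.from_euler('xyz',s["tcp_rot"],degrees=True).as_matrix();T[:3,3]=s["tool_pos"];P=T@c["T_tool_cam"]
    else:P=c["pose"]
    d=P[:3,:3]@np.linalg.solve(K,[u,v,1.]);o=P[:3,3]
    return o+d*(z-o[2])/d[2]
def proj(name,p,s=None):
    c=camera_model(name);K=c["intrinsics"]
    if name=="wrist":
        T=np.eye(4);T[:3,:3]=R.from_euler('xyz',s["tcp_rot"],degrees=True).as_matrix();T[:3,3]=s["tool_pos"];P=T@c["T_tool_cam"]
    else:P=c["pose"]
    q=K@(P[:3,:3].T@(np.array(p)-P[:3,3]));return q[:2]/q[2]
def snap(name,f,crop=None,fx=1):
    s=sense();im=snapshot(name)[:,:,::-1]
    cv2.imwrite(f"pics/{f}.png",im)
    if crop:
        a,b,c,d=crop;cv2.imwrite(f"pics/{f}z.png",cv2.resize(im[b:d,a:c],None,fx=fx,fy=fx,interpolation=cv2.INTER_CUBIC))
    return s,im
E
python3 - <<'E'
from h import *
def z(u,v,h): return ray("top",(u+.5)/5-.5+175,(v+.5)/5-.5+145,h)
C=dict(nl=z(198,555,16),nr=z(648,524,16),fl=z(171,88,16),fr=z(614,58,16))
for k in C: print(k,C[k])
src=np.array([[-130,100],[-130,-100],[80,100],[80,-100]],float);dst=np.array([C[k][:2] for k in('nl','nr','fl','fr')])
a=src-src.mean(0);b=dst-dst.mean(0)
U,S,V=np.linalg.svd(a.T@b);Rm=(U@V).T
t=dst.mean(0)-Rm@src.mean(0);print("jig",t,np.degrees(np.arctan2(Rm[1,0],Rm[0,0])))
print("resid",dst-(src@Rm.T+t))
def J(p): return Rm.T@(p[:2]-t)
for n,p in dict(off_c=[(466,100,44),(524,96,44),(528,178,44),(468,182,44)],prof=[(412,102,44),(415,186,44),(50,125,44),(60,207,44)],stop=[(578,72,42),(612,70,42),(584,192,42)],wl=[(307,422,106),(284,518,106),(300,470,76)],wr=[(560,416,106),(510,498,106),(533,454,76)],plate=[(240,310,54),(570,290,54),(300,398,54),(525,383,54),(308,535,54),(535,518,54)]).items():
    for q in p: w=z(*q);print(n,w,J(w))
# tray
for u,v in[(349,226),(416,218),(425,284),(360,288)]: print("tray",ray("top",u,v,45))
E
```

```text
nl [428.43  50.56  16.  ]
nr [ 440.92 -148.19   16.  ]
fl [636.69  63.22  16.  ]
fr [ 648.85 -136.07   16.  ]
jig [563.68 -41.11] 3.4730394608044635
resid [[ 0.57 -0.28]
 [ 0.95  0.61]
 [-0.78 -0.34]
 [-0.74  0.01]]
off_c [625.96 -68.84  44.  ] [ 60.49 -31.45]
off_c [627.53 -94.05  44.  ] [ 60.53 -56.72]
off_c [591.68 -95.41  44.  ] [ 24.66 -55.91]
off_c [590.12 -69.42  44.  ] [ 24.67 -29.86]
prof [625.25 -45.36  44.  ] [61.2  -7.98]
prof [588.53 -46.45  44.  ] [24.48 -6.84]
prof [616.3  112.15  44.  ] [ 61.81 149.78]
prof [580.43 107.51  44.  ] [ 25.73 147.33]
stop [ 638.23 -117.79   42.  ] [ 69.77 -81.06]
stop [ 639.   -132.61   42.  ] [ 69.64 -95.9 ]
stop [ 585.63 -119.74   42.  ] [ 17.15 -79.82]
wl [487.59  -3.3  106.  ] [-73.66  42.34]
wl [449.73   5.89 106.  ] [-110.89   53.81]
wl [467.57   1.49  76.  ] [-93.35  48.34]
wr [ 489.37 -103.93  106.  ] [-77.98 -58.2 ]
wr [457.1  -83.74 106.  ] [-108.96  -36.1 ]
wr [473.59 -94.62  76.  ] [-93.17 -47.96]
plate [534.79  28.42  54.  ] [-24.63  71.15]
plate [ 542.42 -112.28   54.  ] [-25.53 -69.76]
plate [497.22   2.89  54.  ] [-63.67  47.94]
plate [503.   -92.71  54.  ] [-63.69 -47.83]
plate [439.49  -0.41  54.  ] [-121.5    48.15]
plate [446.09 -96.34  54.  ] [-120.72  -48.01]
tray [ 491.93 -241.55   45.  ]
tray [ 508.15 -385.16   45.  ]
tray [ 368.79 -398.97   45.  ]
tray [ 361.1  -261.65   45.  ]
```

```bash
cat >> h.py <<'E'
JT=np.array([563.7,-41.1]);JA=3.47
c_,s_=np.cos(np.radians(JA)),np.sin(np.radians(JA));RJ=np.array([[c_,-s_],[s_,c_]])
def W(x,y): return RJ@[x,y]+JT
def J(p): return RJ.T@(np.array(p)[:2]-JT)
def delta(x,y,z,yaw):  # target jig x,y, world z, jig-independent yaw; shifts in the target yaw frame, cm
    s=sense();r=s["tcp_rot"];w=W(x,y);p=s["tool_pos"]
    d=np.array([w[0]-p[0],w[1]-p[1],z-p[2]])
    Rt=R.from_euler('xyz',[180,0,yaw],degrees=True)
    rv=(R.from_euler('xyz',r,degrees=True).inv()*Rt).as_rotvec(degrees=True)
    print("now",p,r,"F",s["ft_force"],"gap",round(s["finger_gap"],1),"t",s["time"],"jig",J(p))
    print("shift cm (after turn)",Rt.inv().apply(d)/10,"turn",rv)
E
python3 - <<'E'
from h import *
delta(43.5,-44,110,93.47)
x=(432.5,-322);print(J(x))
E
```

```text
now [ 248.26 -545.77  230.46] [-179.92   -0.01   24.45] F [ 0.85  0.27 -0.42] gap 85.0 t 0.15 jig [-345.41 -484.65]
shift cm (after turn) [44.07 38.89 12.05] turn [ -0.07  -0.06 -69.02]
[-147.96 -272.44]
```

Call:
step_arm([
  {"az": -7},
  {"az": -7},
  {"az": -7},
  {"az": -7},
  {"az": -7},
  {"az": -7},
  {"az": -7},
  {"az": -7},
])

```text
invalid input
```

Call:
step_arm([
  {"az": -6.5},
  {"az": -6.5,"grip": 6.5},
  {"tx": 0},
  {"tx": 0},
])

```text
invalid input
```

```bash
python3 - <<'E'
from h import *
delta(43.5,-44,110,93.47)
E
```

```text
now [ 248.26 -545.77  230.46] [-179.92   -0.01   24.45] F [ 0.85  0.27 -0.42] gap 85.0 t 0.15 jig [-345.41 -484.65]
shift cm (after turn) [44.07 38.89 12.05] turn [ -0.07  -0.06 -69.02]
```

Call:
step_arm([
  {"grip": 6.5,"tx": 0,"ty": 0,"tz": 0,"ax": 0,"ay": 0,"az": -7},
  {"grip": 6.5,"tx": 0,"ty": 0,"tz": 0,"ax": 0,"ay": 0,"az": -7},
  {"grip": 6.5,"tx": 0,"ty": 0,"tz": 0,"ax": 0,"ay": 0,"az": -7},
  {"grip": 6.5,"tx": 0,"ty": 0,"tz": 0,"ax": 0,"ay": 0,"az": -7},
  {"grip": 6.5,"tx": 0,"ty": 0,"tz": 0,"ax": 0,"ay": 0,"az": -7},
  {"grip": 6.5,"tx": 0,"ty": 0,"tz": 0,"ax": 0,"ay": 0,"az": -7},
  {"grip": 6.5,"tx": 0,"ty": 0,"tz": 0,"ax": 0,"ay": 0,"az": -7},
  {"grip": 6.5,"tx": 0,"ty": 0,"tz": 0,"ax": 0,"ay": 0,"az": -7},
], newtons=50)

```text
time: 0.82
tool_pos: [248.3, -546.0, 230.8]
tcp_rot: [-180.0, -0.0, 80.8]
ft_force: [0.2, 1.0, 0.7]
finger_gap: 64.9
```

Call:
step_arm([
  {"grip": 6.5,"tx": 0,"ty": 0,"tz": 0,"ax": 0,"ay": 0,"az": -6.4},
  {"grip": 6.5,"tx": 0,"ty": 0,"tz": 0,"ax": 0,"ay": 0,"az": -6.3},
  {"grip": 6.5,"tx": 2.7,"ty": 2.4,"tz": 0,"ax": 0,"ay": 0,"az": 0},
  {"grip": 6.5,"tx": 2.7,"ty": 2.4,"tz": 0,"ax": 0,"ay": 0,"az": 0},
  {"grip": 6.5,"tx": 2.7,"ty": 2.4,"tz": 0,"ax": 0,"ay": 0,"az": 0},
  {"grip": 6.5,"tx": 2.7,"ty": 2.4,"tz": 0,"ax": 0,"ay": 0,"az": 0},
  {"grip": 6.5,"tx": 2.7,"ty": 2.4,"tz": 0,"ax": 0,"ay": 0,"az": 0},
  {"grip": 6.5,"tx": 2.7,"ty": 2.4,"tz": 0,"ax": 0,"ay": 0,"az": 0},
])

```text
time: 1.48
tool_pos: [383.9, -374.9, 231.0]
tcp_rot: [-180.0, -0.0, 93.1]
ft_force: [1.1, 0.9, 0.1]
finger_gap: 65.0
```

Call:
step_arm([
  {"grip": 6.5,"tx": 2.7,"ty": 2.4,"tz": 0,"ax": 0,"ay": 0,"az": 0},
  {"grip": 6.5,"tx": 2.7,"ty": 2.4,"tz": 0,"ax": 0,"ay": 0,"az": 0},
  {"grip": 6.5,"tx": 2.7,"ty": 2.4,"tz": 0,"ax": 0,"ay": 0,"az": 0},
  {"grip": 6.5,"tx": 2.7,"ty": 2.4,"tz": 0,"ax": 0,"ay": 0,"az": 0},
  {"grip": 6.5,"tx": 2.7,"ty": 2.4,"tz": 0,"ax": 0,"ay": 0,"az": 0},
  {"grip": 6.5,"tx": 2.0,"ty": 2.0,"tz": 0,"ax": 0,"ay": 0,"az": 0},
  {"grip": 6.5,"tx": 0.5,"ty": 1.0,"tz": 0,"ax": 0,"ay": 0,"az": 0},
  {"grip": 6.5,"tx": 0,"ty": 0,"tz": 0,"ax": 0,"ay": 0,"az": 0},
])

```text
time: 2.15
tool_pos: [525.6, -206.6, 230.9]
tcp_rot: [-180.0, -0.0, 93.3]
ft_force: [0.4, -0.4, 0.2]
finger_gap: 65.0
```

```bash
python3 - <<'E'
from h import *
s,im=snap("wrist","w1")
delta(43.5,-44,110,93.47)
for p in [(43.5,-44,44),(43.5,-30,44),(43.5,-58,44)]: print(proj("wrist",[*W(*p[:2]),p[2]],s))
E
```

```text
now [ 524.56 -207.91  230.88] [-179.95   -0.01   93.28] F [-0.38  0.15  0.32] gap 65.1 t 2.2 jig [ -49.16 -164.14]
shift cm (after turn) [12.01  9.27 12.09] turn [-0.05 -0.01 -0.19]
[355.32  35.68]
[356.66  19.12]
[354.01  51.77]
```

View pics/w1.png

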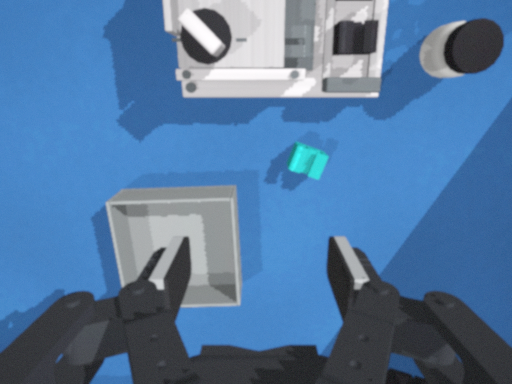

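Call:
step_arm([
  {"grip": 6.5,"tx": 2.4,"ty": 1.85,"tz": 2,"ax": 0,"ay": 0,"az": 0},
  {"grip": 6.5,"tx": 2.4,"ty": 1.85,"tz": 2,"ax": 0,"ay": 0,"az": 0},
  {"grip": 6.5,"tx": 2.4,"ty": 1.85,"tz": 2,"ax": 0,"ay": 0,"az": 0},
  {"grip": 6.5,"tx": 2.4,"ty": 1.85,"tz": 2,"ax": 0,"ay": 0,"az": -0.2},
  {"grip": 6.5,"tx": 2.4,"ty": 1.85,"tz": 2,"ax": 0,"ay": 0,"az": 0},
  {"grip": 6.5,"tx": 0,"ty": 0,"tz": 2,"ax": 0,"ay": 0,"az": 0},
  {"grip": 6.5,"tx": 0,"ty": 0,"tz": 0,"ax": 0,"ay": 0,"az": 0},
  {"grip": 6.5,"tx": 0,"ty": 0,"tz": 0,"ax": 0,"ay": 0,"az": 0},
])

```text
time: 2.87
tool_pos: [608.1, -84.8, 109.8]
tcp_rot: [-179.8, -0.0, 93.3]
ft_force: [-0.5, 0.4, 0.9]
finger_gap: 64.8
```

```bash
python3 - <<'E'
from h import *
s,im=snap("wrist","w2")
delta(43.5,-44,24,93.47)
for p in [(43.5,-44,44),(43.5,-30,44),(43.5,-58,44)]: print(proj("wrist",[*W(*p[:2]),p[2]],s))
E
```

```text
now [609.23 -85.25 111.64] [-179.95    0.02   93.27] F [-0.92 -1.2   0.11] gap 65.1 t 2.9167 jig [ 42.77 -46.82]
shift cm (after turn) [0.28 0.07 8.76] turn [-0.05  0.02 -0.2 ]
[260.91 196.82]
[260.89 177.34]
[260.92 215.57]
```

View pics/w2.png

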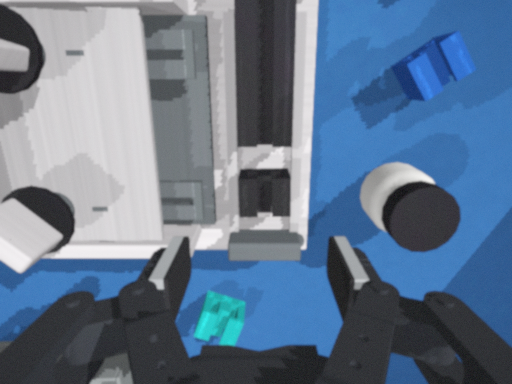

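```bash
python3 - <<'E'
from h import *
im=cv2.imread("pics/w2.png")
cv2.imwrite("pics/w2z.png",cv2.resize(im[120:265,200:330],None,fx=4,fy=4,interpolation=cv2.INTER_CUBIC))
s=sense()
for q in [(240,170,44),(289,170,44),(289,150,44),(240,148,44),(231,235,42),(300,235,42),(220,200,22),(304,200,16)]: print(q,J(ray("wrist",*q,s)))
E
```

```text
(240, 170, 44) [ 30.72 -25.92]
(289, 170, 44) [ 63.92 -26.03]
(289, 150, 44) [ 63.58 -12.28]
(240, 148, 44) [ 31.04 -10.82]
(231, 235, 42) [ 22.99 -75.57]
(300, 235, 42) [ 73.38 -75.73]
(220, 200, 22) [ 13.45 -55.74]
(304, 200, 16) [ 79.09 -58.2 ]
```

View pics/w2z.png

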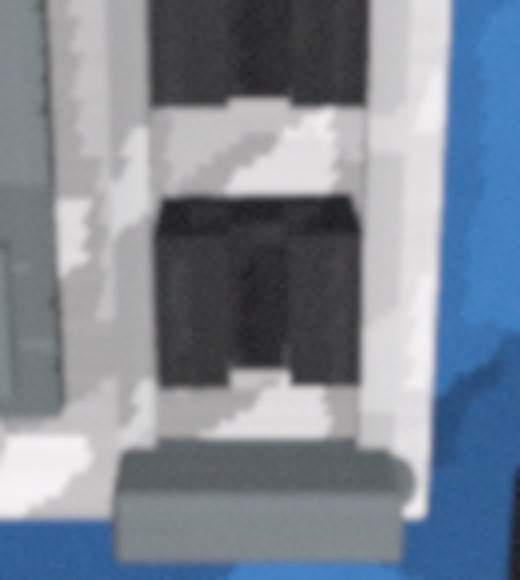

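Call:
step_arm([
  {"grip": 6.0,"tx": 0.2,"ty": 0.2,"tz": 1.8,"ax": 0,"ay": 0,"az": -0.2},
  {"grip": 6.0,"tx": 0,"ty": 0,"tz": 1.8,"ax": 0,"ay": 0,"az": 0},
  {"grip": 6.0,"tx": 0,"ty": 0,"tz": 1.8,"ax": 0,"ay": 0,"az": 0},
  {"grip": 6.0,"tx": 0,"ty": 0,"tz": 1.8,"ax": 0,"ay": 0,"az": 0},
  {"grip": 6.0,"tx": 0,"ty": 0,"tz": 1.2,"ax": 0,"ay": 0,"az": 0},
  {"grip": 6.0,"tx": 0,"ty": 0,"tz": 0.5,"ax": 0,"ay": 0,"az": 0},
  {"grip": 6.0,"tx": 0,"ty": 0,"tz": 0,"ax": 0,"ay": 0,"az": 0},
])

```text
time: 3.5
tool_pos: [611.5, -82.4, 22.3]
tcp_rot: [-180.0, -0.0, 93.5]
ft_force: [-0.6, 0.8, 0.0]
finger_gap: 60.1
```

Call:
step_arm([
  {"grip": 3.0,"tx": 0,"ty": 0,"tz": 0,"ax": 0,"ay": 0,"az": 0},
  {"grip": 3.0,"tx": 0,"ty": 0,"tz": 0,"ax": 0,"ay": 0,"az": 0},
  {"grip": 3.0,"tx": 0,"ty": 0,"tz": 0,"ax": 0,"ay": 0,"az": 0},
  {"grip": 3.0,"tx": 0,"ty": 0,"tz": 0,"ax": 0,"ay": 0,"az": 0},
])

```text
time: 3.83
tool_pos: [613.3, -81.8, 24.3]
tcp_rot: [179.8, 0.1, 93.6]
ft_force: [0.1, -0.7, 7.0]
finger_gap: 34.7
```

```bash
python3 - <<'E'
from h import *
s,im=snap("wrist","w3")
delta(45,-45,24,93.47)
E
```

```text
now [613.26 -81.82  24.3 ] [179.83   0.06  93.56] F [-0.3  -0.54  6.38] gap 34.9 t 3.8833 jig [ 47.01 -43.65]
shift cm (after turn) [-0.14 -0.2   0.03] turn [0.17 0.06 0.09]
```

View pics/w3.png

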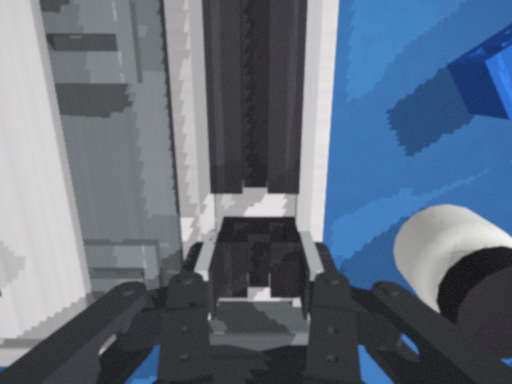

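Call:
step_arm([
  {"grip": 3.0,"tx": 0,"ty": 0,"tz": -0.5,"ax": 0,"ay": 0,"az": 0},
  {"grip": 3.0,"tx": 0,"ty": 0,"tz": -1.0,"ax": 0,"ay": 0,"az": 0},
  {"grip": 3.0,"tx": 0,"ty": 0,"tz": -2.0,"ax": 0,"ay": 0,"az": 0},
  {"grip": 3.0,"tx": 0,"ty": 0,"tz": -3.0,"ax": 0,"ay": 0,"az": 0},
  {"grip": 3.0,"tx": 0,"ty": 0,"tz": -3.0,"ax": 0,"ay": 0,"az": 0},
  {"grip": 3.0,"tx": 0,"ty": 0,"tz": -2,"ax": 0,"ay": 0,"az": 0},
])

```text
time: 4.38
tool_pos: [612.8, -81.5, 141.4]
tcp_rot: [179.8, 0.0, 93.6]
ft_force: [0.7, 0.0, 0.3]
finger_gap: 34.6
```

```bash
sed -i 's/^JT=.*/JT=np.array([565.5,-41.0]);JA=3.47/' h.py; python3 - <<'E'
from h import *
s,im=snap("wrist","w4")
t=J((432.5,-322));print(t)
delta(t[0],t[1],110,93.47)
E
```

```text
[-149.76 -272.43]
now [615.07 -81.96 145.85] [179.49   0.14  93.57] F [ 1.54 -0.92  3.18] gap 35.2 t 4.4333 jig [ 47.   -43.89]
shift cm (after turn) [-22.85 -19.68   3.59] turn [0.51 0.14 0.1 ]
```

View pics/w4.png

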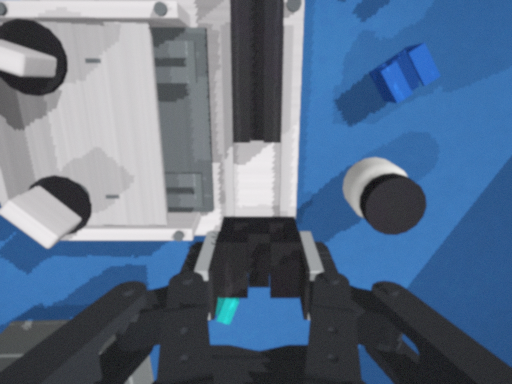

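Call:
step_arm([
  {"grip": 3.0,"tx": -2.5,"ty": -2.15,"tz": 0,"ax": 0,"ay": 0,"az": 0},
  {"grip": 3.0,"tx": -2.5,"ty": -2.15,"tz": 0,"ax": 0,"ay": 0,"az": 0},
  {"grip": 3.0,"tx": -2.5,"ty": -2.15,"tz": 0,"ax": 0,"ay": 0,"az": 0},
  {"grip": 3.0,"tx": -2.5,"ty": -2.15,"tz": 0,"ax": 0,"ay": 0,"az": 0},
  {"grip": 3.0,"tx": -2.5,"ty": -2.15,"tz": 0,"ax": 0,"ay": 0,"az": 0},
  {"grip": 3.0,"tx": -2.5,"ty": -2.15,"tz": 0,"ax": 0,"ay": 0,"az": 0},
  {"grip": 3.0,"tx": -2.5,"ty": -2.15,"tz": 0,"ax": 0,"ay": 0,"az": 0},
  {"grip": 3.0,"tx": -2.5,"ty": -2.15,"tz": 0,"ax": 0,"ay": 0,"az": 0},
])

```text
time: 5.1
tool_pos: [451.4, -292.6, 138.0]
tcp_rot: [180.0, 0.0, 93.6]
ft_force: [0.7, -0.1, -0.8]
finger_gap: 34.7
```

Call:
step_arm([
  {"grip": 3.0,"tx": -2.5,"ty": -2.2,"tz": 1.5,"ax": 0,"ay": 0,"az": 0},
  {"grip": 3.0,"tx": 0,"ty": 0,"tz": 3,"ax": 0,"ay": 0,"az": 0},
  {"grip": 3.0,"tx": 0,"ty": 0,"tz": 0,"ax": 0,"ay": 0,"az": 0},
])

```text
time: 5.35
tool_pos: [428.5, -317.2, 87.9]
tcp_rot: [-179.7, -0.3, 93.4]
ft_force: [-0.8, 0.8, -1.2]
finger_gap: 35.1
```

```bash
python3 - <<'E'
from h import *
s,im=snap("wrist","w5")
snap("top","t5",(320,200,450,310),5)
t=J((432.5,-322))
delta(t[0],t[1],18,93.47)
E
```

```text
now [ 431.17 -317.03   91.7 ] [-179.88   -0.14   93.52] F [ 0.41  0.22 -0.33] gap 34.8 t 5.45 jig [-150.79 -267.4 ]
shift cm (after turn) [-0.5   0.1   7.37] turn [-0.12 -0.14  0.05]
```

View pics/t5z.png

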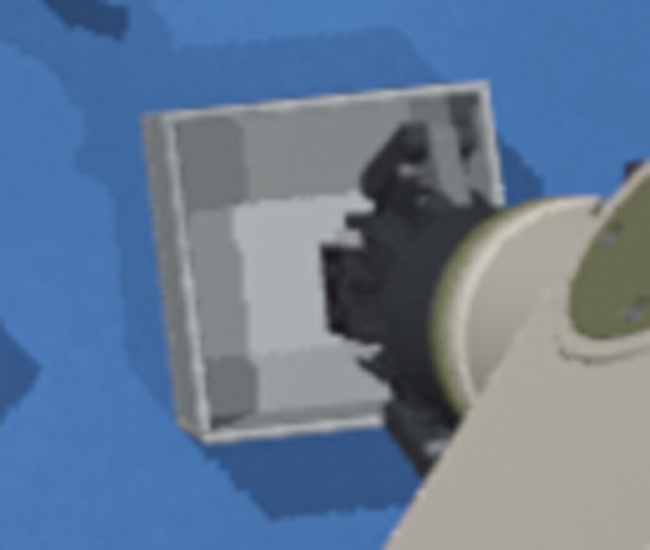

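Call:
step_arm([
  {"grip": 3.0,"tx": -0.5,"ty": 0.1,"tz": 2,"ax": 0,"ay": 0,"az": 0},
  {"grip": 3.0,"tx": 0,"ty": 0,"tz": 2,"ax": 0,"ay": 0,"az": 0},
  {"grip": 3.0,"tx": 0,"ty": 0,"tz": 2,"ax": 0,"ay": 0,"az": 0},
  {"grip": 3.0,"tx": 0,"ty": 0,"tz": 1,"ax": 0,"ay": 0,"az": 0},
  {"grip": 3.0,"tx": 0,"ty": 0,"tz": 0.2,"ax": 0,"ay": 0,"az": 0},
  {"grip": 3.0,"tx": 0,"ty": 0,"tz": 0,"ax": 0,"ay": 0,"az": 0},
])

```text
time: 5.95
tool_pos: [434.0, -322.5, 20.9]
tcp_rot: [-180.0, -0.0, 93.6]
ft_force: [-0.1, 0.0, 0.4]
finger_gap: 35.0
```

Call:
step_arm([
  {"grip": 6.0,"tx": 0,"ty": 0,"tz": 0,"ax": 0,"ay": 0,"az": 0},
  {"grip": 6.0,"tx": 0,"ty": 0,"tz": 0,"ax": 0,"ay": 0,"az": 0},
  {"grip": 6.0,"tx": 0,"ty": 0,"tz": -1,"ax": 0,"ay": 0,"az": 0},
  {"grip": 6.0,"tx": 0,"ty": 0,"tz": -3,"ax": 0,"ay": 0,"az": 0},
  {"grip": 6.0,"tx": 0,"ty": 0,"tz": -4,"ax": 0,"ay": 0,"az": 0},
  {"grip": 6.0,"tx": 0,"ty": 0,"tz": -4,"ax": 0,"ay": 0,"az": 0},
  {"grip": 6.0,"tx": 0,"ty": 0,"tz": -4,"ax": 0,"ay": 0,"az": 0},
])

```text
time: 6.53
tool_pos: [433.2, -322.8, 183.6]
tcp_rot: [180.0, 0.0, 93.5]
ft_force: [1.2, -1.5, -0.4]
finger_gap: 60.2
```

```bash
python3 - <<'E'
from h import *
s,im=snap("wrist","w6")
delta(45,175,170,93.47)
E
```

```text
now [ 436.73 -325.91  193.8 ] [179.43   0.58  93.55] F [ 2.69 -2.1   8.1 ] gap 60.0 t 6.5833 jig [-145.78 -276.59]
shift cm (after turn) [45.16 19.08  2.38] turn [0.57 0.58 0.08]
```

View pics/w6.png

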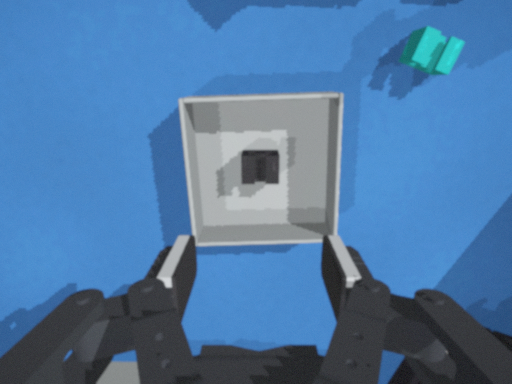

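```bash
python3 - <<'E'
from h import *
for q in [(205,130,28),(196,141,28),(140,100,28),(185,170,44),(187,186,44)]: print(q,J(ray("top",*q)))
for q in [(184,208,50),(184,234,50),(163,230,10)]: print(q,J(ray("top",*q)))
E
```

```text
(205, 130, 28) [148.36 102.59]
(196, 141, 28) [124.87 124.02]
(140, 100, 28) [226.82 244.74]
(185, 170, 44) [ 59.04 148.97]
(187, 186, 44) [ 23.84 146.47]
(184, 208, 50) [-23.71 154.3 ]
(184, 234, 50) [-79.09 157.19]
(163, 230, 10) [-67.49 211.5 ]
```

Call:
step_arm([
  {"grip": 0,"tx": 3.6,"ty": 1.5,"tz": 0,"ax": 0,"ay": 0,"az": 0},
  {"grip": 0,"tx": 3.6,"ty": 1.5,"tz": 0,"ax": 0,"ay": 0,"az": 0},
  {"grip": 0,"tx": 3.6,"ty": 1.5,"tz": 0,"ax": 0,"ay": 0,"az": 0},
  {"grip": 0,"tx": 3.6,"ty": 1.5,"tz": 0,"ax": 0,"ay": 0,"az": 0},
  {"grip": 0,"tx": 3.6,"ty": 1.5,"tz": 0,"ax": 0,"ay": 0,"az": 0},
  {"grip": 0,"tx": 3.6,"ty": 1.5,"tz": 0,"ax": 0,"ay": 0,"az": 0},
  {"grip": 0,"tx": 3.6,"ty": 1.5,"tz": 0,"ax": 0,"ay": 0,"az": 0},
  {"grip": 0,"tx": 3.6,"ty": 1.5,"tz": 0,"ax": 0,"ay": 0,"az": 0},
])

```text
time: 7.25
tool_pos: [536.0, -26.2, 182.1]
tcp_rot: [179.9, 0.0, 93.5]
ft_force: [0.5, -0.6, -0.6]
finger_gap: -0.4
```

Call:
step_arm([
  {"grip": 0,"tx": 3.6,"ty": 1.5,"tz": 0,"ax": 0,"ay": 0,"az": 0},
  {"grip": 0,"tx": 3.6,"ty": 1.5,"tz": 0,"ax": 0,"ay": 0,"az": 0},
  {"grip": 0,"tx": 3.6,"ty": 1.5,"tz": 0,"ax": 0,"ay": 0,"az": 0},
  {"grip": 0,"tx": 3.6,"ty": 1.5,"tz": 0,"ax": 0,"ay": 0,"az": 0},
  {"grip": 0,"tx": 0.9,"ty": 1.0,"tz": 0,"ax": 0,"ay": 0,"az": 0},
  {"grip": 0,"tx": 0,"ty": 0,"tz": 0,"ax": 0,"ay": 0,"az": 0},
  {"grip": 0,"tx": 0,"ty": 0,"tz": 0,"ax": 0,"ay": 0,"az": 0},
])

```text
time: 7.83
tool_pos: [596.0, 129.6, 181.2]
tcp_rot: [179.9, 0.0, 93.6]
ft_force: [0.7, -0.7, 0.0]
finger_gap: 0.1
```

```bash
python3 - <<'E'
from h import *
s,im=snap("wrist","w7")
delta(45,180,26,93.47)
E
```

```text
now [595.73 128.68 181.05] [179.97   0.02  93.58] F [ 0.01 -0.7   0.63] gap -0.0 t 7.8833 jig [ 40.44 167.54]
shift cm (after turn) [ 1.25  0.46 15.51] turn [0.03 0.02 0.11]
```

View pics/w7.png

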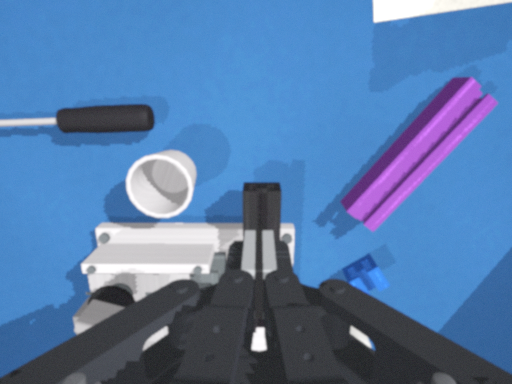

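```bash
python3 - <<'E'
from h import *
s=sense()
for q in [(262,183,44),(262,190,44)]: print(q,J(ray("wrist",*q,s)))
E
```

```text
(262, 183, 44) [ 44.21 157.36]
(262, 190, 44) [ 44.25 150.63]
```

Call:
step_arm([
  {"grip": 0,"tx": 1.3,"ty": 0.5,"tz": 0,"ax": 0,"ay": 0,"az": 0},
  {"grip": 0,"tx": 0.3,"ty": 0,"tz": 3.5,"ax": 0,"ay": 0,"az": 0},
  {"grip": 0,"tx": 0,"ty": 0,"tz": 3.5,"ax": 0,"ay": 0,"az": 0},
  {"grip": 0,"tx": 0,"ty": 0,"tz": 3,"ax": 0,"ay": 0,"az": 0},
  {"grip": 0,"tx": 0,"ty": 0,"tz": 0,"ax": 0,"ay": 0,"az": 0},
])

```text
time: 8.3
tool_pos: [594.6, 143.8, 73.0]
tcp_rot: [-179.4, 0.1, 93.5]
ft_force: [-2.4, -0.3, -1.9]
finger_gap: -0.1
```

Call:
step_arm([
  {"grip": 0,"tx": 0,"ty": 0.5,"tz": 2,"ax": 0,"ay": 0,"az": 0},
  {"grip": 0,"tx": 0,"ty": 0,"tz": 2,"ax": 0,"ay": 0,"az": 0},
  {"grip": 0,"tx": 0,"ty": 0,"tz": 0.6,"ax": 0,"ay": 0,"az": 0},
  {"grip": 0,"tx": 0,"ty": 0,"tz": 0,"ax": 0,"ay": 0,"az": 0},
  {"grip": 0,"tx": -1,"ty": 0,"tz": 0,"ax": 0,"ay": 0,"az": 0},
  {"grip": 0,"tx": -1,"ty": 0,"tz": 0,"ax": 0,"ay": 0,"az": 0},
])

```text
time: 8.8
tool_pos: [607.3, 125.3, 36.6]
tcp_rot: [179.8, -0.0, 93.6]
ft_force: [0.6, -0.1, -0.2]
finger_gap: 0.3
```

```bash
python3 - <<'E'
from h import *
delta(45,91,26,93.47)
E
```

```text
now [607.27 125.25  36.6 ] [179.84  -0.    93.6 ] F [ 0.63 -0.05 -0.19] gap 0.3 t 8.8 jig [ 51.75 163.42]
shift cm (after turn) [-7.24 -0.68  1.06] turn [ 0.16 -0.    0.13]
```

Call:
step_arm([
  {"grip": 0,"tx": 0.5,"ty": -0.6,"tz": 1.0,"ax": 0,"ay": 0,"az": 0},
  {"grip": 0,"tx": 0,"ty": 0,"tz": 0,"ax": 0,"ay": 0,"az": 0},
  {"grip": 0,"tx": -1,"ty": 0,"tz": 0,"ax": 0,"ay": 0,"az": 0},
  {"grip": 0,"tx": -1,"ty": 0,"tz": 0,"ax": 0,"ay": 0,"az": 0},
  {"grip": 0,"tx": -1,"ty": 0,"tz": 0,"ax": 0,"ay": 0,"az": 0},
  {"grip": 0,"tx": 0,"ty": 0,"tz": 0,"ax": 0,"ay": 0,"az": 0},
])

```text
time: 9.3
tool_pos: [601.9, 97.9, 24.5]
tcp_rot: [180.0, 0.1, 93.5]
ft_force: [0.5, -0.0, -0.5]
finger_gap: -0.2
```

```bash
python3 - <<'E'
from h import *
snap("wrist","w8");snap("scene","s8",(190,140,350,260),5)
delta(45,91,26,93.47)
E
```

```text
now [601.89  99.39  24.6 ] [179.97   0.01  93.47] F [-0.45  0.02  0.12] gap -0.2 t 9.4 jig [ 44.82 137.93]
shift cm (after turn) [-4.69  0.02 -0.14] turn [0.03 0.01 0.  ]
```

View pics/s8z.png

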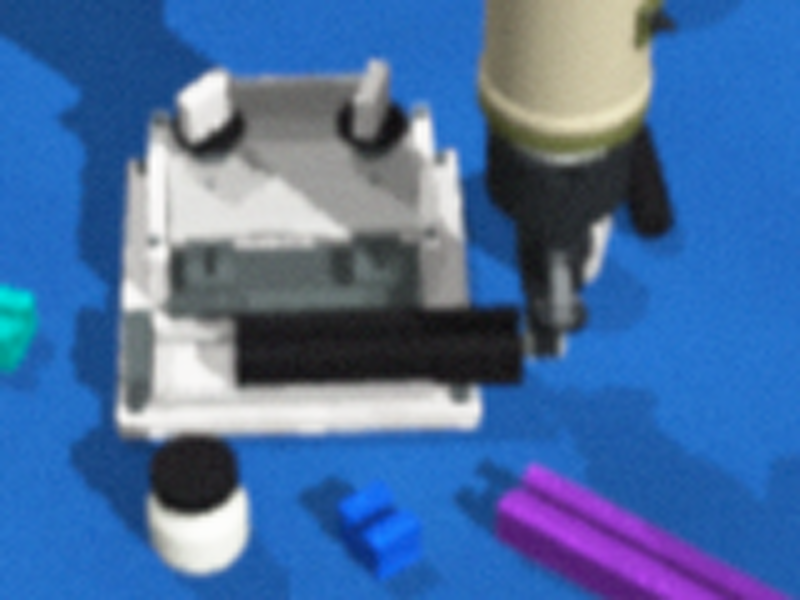

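Call:
step_arm([
  {"grip": 0,"tx": -0.8,"ty": 0,"tz": 0,"ax": 0,"ay": 0,"az": 0},
  {"grip": 0,"tx": -0.8,"ty": 0,"tz": 0,"ax": 0,"ay": 0,"az": 0},
  {"grip": 0,"tx": -0.8,"ty": 0,"tz": 0,"ax": 0,"ay": 0,"az": 0},
  {"grip": 0,"tx": -0.8,"ty": 0,"tz": 0,"ax": 0,"ay": 0,"az": 0},
  {"grip": 0,"tx": -0.6,"ty": 0,"tz": 0,"ax": 0,"ay": 0,"az": 0},
  {"grip": 0,"tx": -0.3,"ty": 0,"tz": 0,"ax": 0,"ay": 0,"az": 0},
  {"grip": 0,"tx": 0,"ty": 0,"tz": 0,"ax": 0,"ay": 0,"az": 0},
])

```text
time: 9.98
tool_pos: [604.2, 58.2, 24.4]
tcp_rot: [180.0, 0.0, 93.5]
ft_force: [0.4, 0.3, 0.9]
finger_gap: 0.1
```

Call:
step_arm([
  {"grip": 0,"tx": -0.2,"ty": 0,"tz": 0,"ax": 0,"ay": 0,"az": 0},
  {"grip": 0,"tx": -0.2,"ty": 0,"tz": 0,"ax": 0,"ay": 0,"az": 0},
  {"grip": 0,"tx": 0,"ty": 0,"tz": 0,"ax": 0,"ay": 0,"az": 0},
])

```text
time: 10.23
tool_pos: [604.2, 55.2, 24.2]
tcp_rot: [-180.0, 0.0, 93.6]
ft_force: [-1.0, 0.3, 1.0]
finger_gap: -0.1
```

```bash
python3 - <<'E'
from h import *
delta(45,91,26,93.47)
E
```

```text
now [604.21  55.25  24.2 ] [-179.99    0.01   93.56] F [-0.96  0.33  0.95] gap -0.1 t 10.2333 jig [44.46 93.73]
shift cm (after turn) [-0.27  0.05 -0.18] turn [-0.01  0.01  0.09]
```

Call:
step_arm([
  {"grip": 0,"tx": -0.2,"ty": 0,"tz": 0,"ax": 0,"ay": 0,"az": 0},
  {"grip": 0,"tx": -0.15,"ty": 0,"tz": 0,"ax": 0,"ay": 0,"az": 0},
  {"grip": 0,"tx": 0,"ty": 0,"tz": 0,"ax": 0,"ay": 0,"az": 0},
])

```text
time: 10.48
tool_pos: [604.5, 52.1, 24.2]
tcp_rot: [-180.0, -0.0, 93.6]
ft_force: [0.2, 3.8, 0.7]
finger_gap: 0.1
```

Call:
step_arm([
  {"grip": 0,"tx": -0.15,"ty": 0,"tz": 0,"ax": 0,"ay": 0,"az": 0},
  {"grip": 0,"tx": -0.1,"ty": 0,"tz": 0,"ax": 0,"ay": 0,"az": 0},
  {"grip": 0,"tx": 0,"ty": 0,"tz": 0,"ax": 0,"ay": 0,"az": 0},
])

```text
time: 10.73
tool_pos: [604.4, 52.0, 24.3]
tcp_rot: [-180.0, -0.2, 93.6]
ft_force: [-0.8, 15.7, 1.5]
finger_gap: -0.7
```

Call:
step_arm([
  {"grip": 0,"tx": 1,"ty": 0,"tz": 0,"ax": 0,"ay": 0,"az": 0},
  {"grip": 0,"tx": 1,"ty": 0,"tz": 0,"ax": 0,"ay": 0,"az": 0},
  {"grip": 0,"tx": 0,"ty": 0,"tz": -3.5,"ax": 0,"ay": 0,"az": 0},
  {"grip": 0,"tx": 0,"ty": 0,"tz": -4,"ax": 0,"ay": 0,"az": 0},
  {"grip": 0,"tx": 0,"ty": 0,"tz": -4,"ax": 0,"ay": 0,"az": 0},
  {"grip": 0,"tx": 0,"ty": 0,"tz": -4,"ax": 0,"ay": 0,"az": 0},
  {"grip": 0,"tx": 0,"ty": 0,"tz": -1,"ax": 0,"ay": 0,"az": 0},
  {"grip": 0,"tx": 0,"ty": 0,"tz": 0,"ax": 0,"ay": 0,"az": 0},
])

```text
time: 11.4
tool_pos: [606.4, 69.5, 195.1]
tcp_rot: [179.5, 0.1, 93.5]
ft_force: [-0.2, -0.3, -0.1]
finger_gap: 0.4
```

```bash
python3 - <<'E'
from h import *
delta(-160,0,64,93.47)
E
```

```text
now [606.43  69.51 195.15] [179.47   0.06  93.55] F [-0.19 -0.28 -0.06] gap 0.4 t 11.4 jig [ 47.55 107.83]
shift cm (after turn) [-10.78 -20.75  13.11] turn [0.53 0.06 0.08]
```

Call:
step_arm([
  {"grip": 0,"tx": -1.8,"ty": -3.4,"tz": 0,"ax": 0,"ay": 0,"az": 0},
  {"grip": 0,"tx": -1.8,"ty": -3.4,"tz": 0,"ax": 0,"ay": 0,"az": 0},
  {"grip": 0,"tx": -1.8,"ty": -3.4,"tz": 0,"ax": 0,"ay": 0,"az": 0},
  {"grip": 0,"tx": -1.8,"ty": -3.4,"tz": 0,"ax": 0,"ay": 0,"az": 0},
  {"grip": 0,"tx": -1.8,"ty": -3.4,"tz": 0,"ax": 0,"ay": 0,"az": 0},
  {"grip": 0,"tx": -1.8,"ty": -3.7,"tz": 0,"ax": 0,"ay": 0,"az": 0},
  {"grip": 0,"tx": 0,"ty": 0,"tz": 0,"ax": 0,"ay": 0,"az": 0},
  {"grip": 0,"tx": 0,"ty": 0,"tz": 0,"ax": 0,"ay": 0,"az": 0},
])

```text
time: 12.07
tool_pos: [401.6, -52.0, 187.8]
tcp_rot: [-179.9, 0.0, 93.4]
ft_force: [-0.1, 0.3, -0.4]
finger_gap: -0.1
```

```bash
python3 - <<'E'
from h import *
s,_=snap("wrist","w9");snap("top","t9",(175,145,335,265),5)
delta(-160,0,64,93.47)
print(proj("wrist",[*W(-125,0),84],s))
E
```

```text
now [403.61 -51.21 188.73] [-179.99    0.     93.52] F [0.51 0.25 0.88] gap 0.0 t 12.1667 jig [-162.21   -0.39]
shift cm (after turn) [ 0.04  0.22 12.47] turn [-0.01  0.    0.05]
[306.98 182.04]
```

View pics/w9.png

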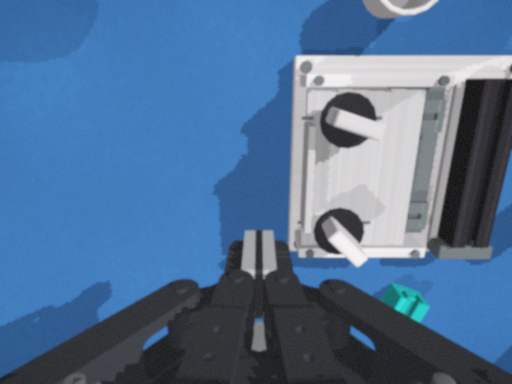

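View pics/t9z.png

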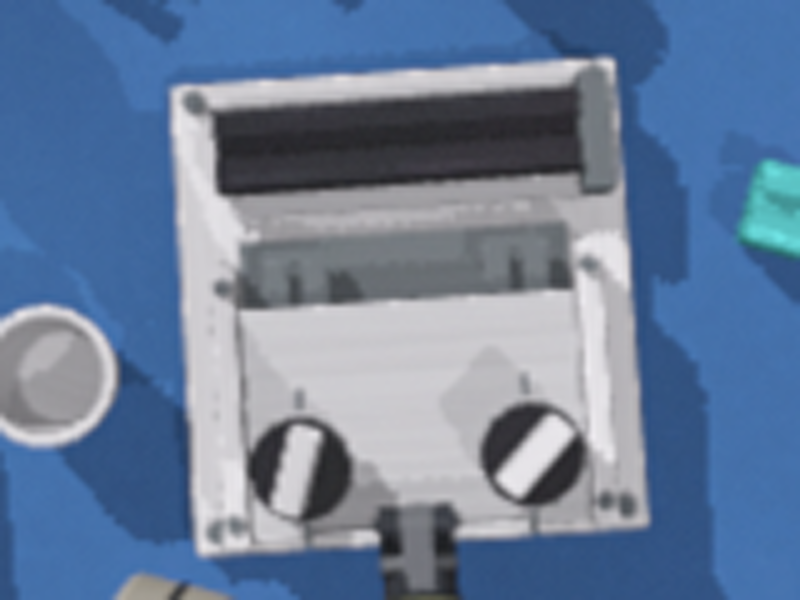

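Call:
step_arm([
  {"grip": 0,"tx": 0,"ty": 0,"tz": 3,"ax": 0,"ay": 0,"az": 0},
  {"grip": 0,"tx": 0,"ty": 0,"tz": 3,"ax": 0,"ay": 0,"az": 0},
  {"grip": 0,"tx": 0,"ty": 0,"tz": 3,"ax": 0,"ay": 0,"az": 0},
  {"grip": 0,"tx": 0,"ty": 0,"tz": 2.4,"ax": 0,"ay": 0,"az": 0},
  {"grip": 0,"tx": 0,"ty": 0,"tz": 1,"ax": 0,"ay": 0,"az": 0},
  {"grip": 0,"tx": 0,"ty": 0,"tz": 0,"ax": 0,"ay": 0,"az": 0},
  {"grip": 0,"tx": 0,"ty": 1,"tz": 0,"ax": 0,"ay": 0,"az": 0},
  {"grip": 0,"tx": 0,"ty": 0,"tz": 0,"ax": 0,"ay": 0,"az": 0},
])

```text
time: 12.83
tool_pos: [415.9, -50.6, 66.9]
tcp_rot: [179.9, 0.0, 93.6]
ft_force: [0.7, -0.7, 0.3]
finger_gap: -0.1
```

Call:
step_arm([
  {"grip": 0,"tx": 0,"ty": 0.7,"tz": 0,"ax": 0,"ay": 0,"az": 0},
  {"grip": 0,"tx": 0,"ty": 0.7,"tz": 0,"ax": 0,"ay": 0,"az": 0},
  {"grip": 0,"tx": 0,"ty": 0.7,"tz": 0,"ax": 0,"ay": 0,"az": 0},
  {"grip": 0,"tx": 0,"ty": 0.7,"tz": 0,"ax": 0,"ay": 0,"az": 0},
  {"grip": 0,"tx": 0,"ty": 0,"tz": 0,"ax": 0,"ay": 0,"az": 0},
])

```text
time: 13.25
tool_pos: [443.3, -49.0, 66.0]
tcp_rot: [179.9, 0.0, 93.6]
ft_force: [-0.2, 0.1, -0.0]
finger_gap: 0.2
```

```bash
python3 - <<'E'
from h import *
delta(-64.5,0,64,93.47)
E
```

```text
now [443.25 -48.99  65.96] [179.89   0.02  93.56] F [-0.16  0.07 -0.03] gap 0.2 t 13.25 jig [-122.51   -0.58]
shift cm (after turn) [0.06 5.8  0.2 ] turn [0.11 0.02 0.09]
```

Call:
step_arm([
  {"grip": 0,"tx": 0,"ty": 0.8,"tz": 0,"ax": 0,"ay": 0,"az": 0},
  {"grip": 0,"tx": 0,"ty": 0.8,"tz": 0,"ax": 0,"ay": 0,"az": 0},
  {"grip": 0,"tx": 0,"ty": 0.8,"tz": 0,"ax": 0,"ay": 0,"az": 0},
  {"grip": 0,"tx": 0,"ty": 0.8,"tz": 0,"ax": 0,"ay": 0,"az": 0},
  {"grip": 0,"tx": 0,"ty": 0.8,"tz": 0,"ax": 0,"ay": 0,"az": 0},
  {"grip": 0,"tx": 0,"ty": 0.5,"tz": 0,"ax": 0,"ay": 0,"az": 0},
  {"grip": 0,"tx": 0,"ty": 0.2,"tz": 0,"ax": 0,"ay": 0,"az": 0},
  {"grip": 0,"tx": 0,"ty": 0,"tz": 0,"ax": 0,"ay": 0,"az": 0},
])

```text
time: 13.92
tool_pos: [489.1, -45.9, 65.4]
tcp_rot: [180.0, 0.0, 93.6]
ft_force: [0.2, -0.3, -0.3]
finger_gap: -0.1
```

Call:
step_arm([
  {"grip": 0,"tx": 0,"ty": 0.2,"tz": 0,"ax": 0,"ay": 0,"az": 0},
  {"grip": 0,"tx": 0,"ty": 0.2,"tz": 0,"ax": 0,"ay": 0,"az": 0},
  {"grip": 0,"tx": 0,"ty": 0.1,"tz": 0,"ax": 0,"ay": 0,"az": 0},
  {"grip": 0,"tx": 0,"ty": 0,"tz": 0,"ax": 0,"ay": 0,"az": 0},
])

```text
time: 14.25
tool_pos: [493.4, -45.6, 65.3]
tcp_rot: [180.0, -0.0, 93.6]
ft_force: [-0.6, -1.0, 0.4]
finger_gap: 0.1
```

```bash
python3 - <<'E'
from h import *
delta(-64.5,0,64,93.47)
E
```

```text
now [493.41 -45.65  65.31] [179.99  -0.    93.55] F [-0.63 -1.    0.44] gap 0.1 t 14.25 jig [-72.24  -0.28]
shift cm (after turn) [0.03 0.77 0.13] turn [ 0.01 -0.    0.08]
```

Call:
step_arm([
  {"grip": 0,"tx": 0,"ty": 0.2,"tz": 0,"ax": 0,"ay": 0,"az": 0},
  {"grip": 0,"tx": 0,"ty": 0.2,"tz": 0,"ax": 0,"ay": 0,"az": 0},
  {"grip": 0,"tx": 0,"ty": 0.2,"tz": 0,"ax": 0,"ay": 0,"az": 0},
  {"grip": 0,"tx": 0,"ty": 0,"tz": 0,"ax": 0,"ay": 0,"az": 0},
])

```text
time: 14.58
tool_pos: [499.8, -45.3, 65.3]
tcp_rot: [180.0, -0.0, 93.6]
ft_force: [0.1, -0.8, -1.0]
finger_gap: -0.5
```

Call:
step_arm([
  {"grip": 0,"tx": 0,"ty": 0.15,"tz": 0,"ax": 0,"ay": 0,"az": 0},
  {"grip": 0,"tx": 0,"ty": 0,"tz": 0,"ax": 0,"ay": 0,"az": 0},
])

```text
time: 14.75
tool_pos: [500.6, -45.2, 65.3]
tcp_rot: [-179.9, -0.0, 93.6]
ft_force: [-5.1, -0.3, 2.1]
finger_gap: -0.2
```

Call:
step_arm([
  {"grip": 0,"tx": 0,"ty": 0.15,"tz": 0,"ax": 0,"ay": 0,"az": 0},
  {"grip": 0,"tx": 0,"ty": 0,"tz": 0,"ax": 0,"ay": 0,"az": 0},
])

```text
time: 14.92
tool_pos: [500.7, -45.2, 65.2]
tcp_rot: [-179.8, -0.0, 93.6]
ft_force: [-12.4, -0.6, 9.2]
finger_gap: -0.1
```

Call:
step_arm([
  {"grip": 0,"tx": 0,"ty": -1,"tz": 0,"ax": 0,"ay": 0,"az": 0},
  {"grip": 0,"tx": 0,"ty": -1.5,"tz": 0,"ax": 0,"ay": 0,"az": 0},
  {"grip": 3.5,"tx": 0,"ty": 0,"tz": -3.5,"ax": 0,"ay": 0,"az": -7},
  {"grip": 3.5,"tx": 0,"ty": 0,"tz": -3.5,"ax": 0,"ay": 0,"az": -7},
  {"grip": 3.5,"tx": 0,"ty": 0,"tz": -3.5,"ax": 0,"ay": 0,"az": -7},
  {"grip": 3.5,"tx": 0,"ty": 0,"tz": -1.0,"ax": 0,"ay": 0,"az": -7},
  {"grip": 3.5,"tx": 0,"ty": 0,"tz": 0,"ax": 0,"ay": 0,"az": -7},
  {"grip": 3.5,"tx": 0,"ty": 0,"tz": 0,"ax": 0,"ay": 0,"az": -7},
])

```text
time: 15.58
tool_pos: [479.0, -46.9, 182.5]
tcp_rot: [179.8, 0.2, 135.9]
ft_force: [0.2, 0.4, -0.9]
finger_gap: 34.8
```

Call:
step_arm([
  {"grip": 3.5,"tx": 0,"ty": 0,"tz": 0,"ax": 0,"ay": 0,"az": -7},
  {"grip": 3.5,"tx": 0,"ty": 0,"tz": 0,"ax": 0,"ay": 0,"az": -7},
  {"grip": 3.5,"tx": 0,"ty": 0,"tz": 0,"ax": 0,"ay": 0,"az": -7},
  {"grip": 3.5,"tx": 0,"ty": 0,"tz": 0,"ax": 0,"ay": 0,"az": -7},
  {"grip": 3.5,"tx": 0,"ty": 0,"tz": 0,"ax": 0,"ay": 0,"az": -2.8},
  {"grip": 3.5,"tx": 0,"ty": 0,"tz": 0,"ax": 0,"ay": 0,"az": 0},
])

```text
time: 16.08
tool_pos: [477.9, -46.7, 180.6]
tcp_rot: [180.0, 0.1, 166.5]
ft_force: [1.7, -0.3, -0.5]
finger_gap: 35.2
```

```bash
python3 - <<'E'
from h import *
s,_=snap("wrist","w10");snap("top","t10",(175,145,335,265),5)
delta(-18,48,140,166.3)
for k in (1,-1):
  print(proj("wrist",[*W(-18,48*k),106],s),proj("wrist",[*W(-18,48*k),76],s),proj("wrist",[*W(0,48*k),106],s))
E
```

```text
now [477.73 -46.7  180.5 ] [179.99   0.05 166.23] F [-0.33 -0.08  0.34] gap 35.3 t 16.1833 jig [-87.95  -0.37]
shift cm (after turn) [-5.26  6.69  4.05] turn [ 0.01  0.05 -0.07]
[345.16 259.51] [336.19 241.05] [350.07 278.89]
[226.54 290.65] [229.76 269.62] [233.67 308.77]
```

View pics/w10.png

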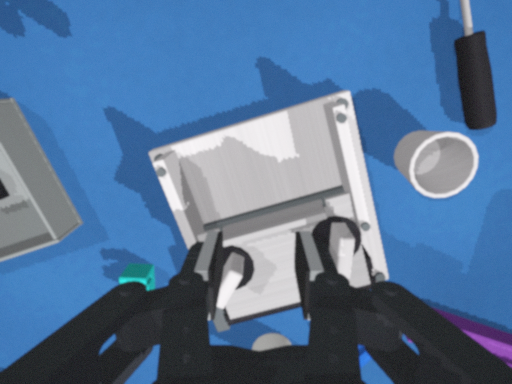

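View pics/t10z.png

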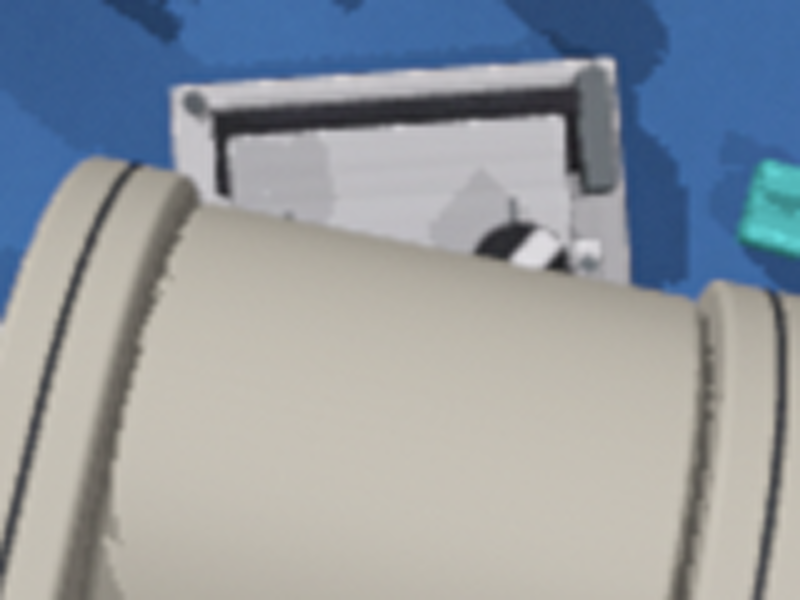

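Call:
step_arm([
  {"grip": 3.5,"tx": -1.75,"ty": 2.25,"tz": 0,"ax": 0,"ay": 0,"az": 0},
  {"grip": 3.5,"tx": -1.75,"ty": 2.25,"tz": 0,"ax": 0,"ay": 0,"az": 0},
  {"grip": 3.5,"tx": -1.75,"ty": 2.2,"tz": 2,"ax": 0,"ay": 0,"az": 0},
  {"grip": 3.5,"tx": 0,"ty": 0,"tz": 2,"ax": 0,"ay": 0,"az": 0},
  {"grip": 3.5,"tx": 0,"ty": 0,"tz": 0,"ax": 0,"ay": 0,"az": 0},
  {"grip": 3.5,"tx": 0,"ty": 0,"tz": 0,"ax": 0,"ay": 0,"az": 0},
])

```text
time: 16.68
tool_pos: [542.9, 6.3, 138.9]
tcp_rot: [-180.0, -0.2, 166.3]
ft_force: [0.1, -0.1, 0.4]
finger_gap: 34.9
```

```bash
python3 - <<'E'
from h import *
s,_=snap("wrist","w11")
delta(-18,48,81,166.3)
print(proj("wrist",[*W(-18,48),106],s))
E
```

```text
now [543.72   5.86 140.43] [-179.98   -0.06  166.29] F [-0.01  0.18  0.26] gap 34.9 t 16.7333 jig [-18.9   48.09]
shift cm (after turn) [-0.09  0.02  5.94] turn [-0.02 -0.06 -0.01]
[258.18 221.31]
```

View pics/w11.png

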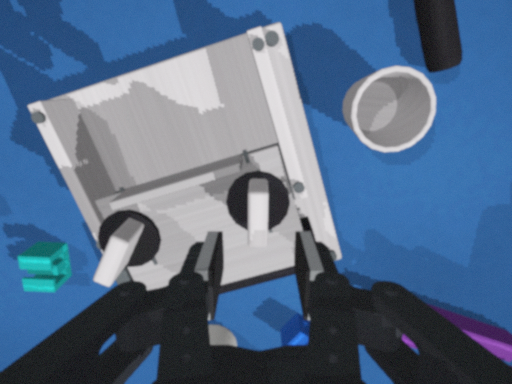

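Call:
step_arm([
  {"grip": 3.5,"tx": -0.1,"ty": 0,"tz": 1.5,"ax": 0,"ay": 0,"az": 0},
  {"grip": 3.5,"tx": 0,"ty": 0,"tz": 1.5,"ax": 0,"ay": 0,"az": 0},
  {"grip": 3.5,"tx": 0,"ty": 0,"tz": 1.5,"ax": 0,"ay": 0,"az": 0},
  {"grip": 3.5,"tx": 0,"ty": 0,"tz": 1,"ax": 0,"ay": 0,"az": 0},
  {"grip": 3.5,"tx": 0,"ty": 0,"tz": 0.3,"ax": 0,"ay": 0,"az": 0},
  {"grip": 3.5,"tx": 0,"ty": 0,"tz": 0,"ax": 0,"ay": 0,"az": 0},
])

```text
time: 17.23
tool_pos: [544.9, 5.5, 82.5]
tcp_rot: [-180.0, -0.0, 166.3]
ft_force: [0.9, 0.5, 0.6]
finger_gap: 35.2
```

Call:
step_arm([
  {"grip": 0.8,"tx": 0,"ty": 0,"tz": 0,"ax": 0,"ay": 0,"az": 0},
  {"grip": 0.8,"tx": 0,"ty": 0,"tz": 0,"ax": 0,"ay": 0,"az": 0},
  {"grip": 0.8,"tx": 0,"ty": 0,"tz": 0,"ax": 0,"ay": 0,"az": 0},
  {"grip": 0.8,"tx": 0,"ty": 0,"tz": 0,"ax": 0,"ay": 0,"az": 0},
], newtons=60)

```text
time: 17.57
tool_pos: [546.0, 5.1, 83.6]
tcp_rot: [-180.0, 0.1, 166.3]
ft_force: [-1.9, -4.0, 4.6]
finger_gap: 10.6
```

```bash
python3 - <<'E'
from h import *
delta(-18,48,81,183.47)
print(sense()["wrist_torque"])
E
```

```text
now [545.99   5.14  83.64] [-179.96    0.12  166.34] F [-1.85 -3.96  4.59] gap 10.6 t 17.5667 jig [-16.68  47.24]
shift cm (after turn) [0.13 0.08 0.26] turn [ -0.05   0.11 -17.13]
[-0.74  0.26 -0.03]
```

Call:
step_arm([
  {"grip": 0.8,"tx": 0,"ty": 0,"tz": 0,"ax": 0,"ay": 0,"az": -4},
  {"grip": 0.8,"tx": 0,"ty": 0,"tz": 0,"ax": 0,"ay": 0,"az": -4},
  {"grip": 0.8,"tx": 0,"ty": 0,"tz": 0,"ax": 0,"ay": 0,"az": -4},
  {"grip": 0.8,"tx": 0,"ty": 0,"tz": 0,"ax": 0,"ay": 0,"az": -4},
  {"grip": 0.8,"tx": 0,"ty": 0,"tz": 0,"ax": 0,"ay": 0,"az": -1.1},
  {"grip": 0.8,"tx": 0,"ty": 0,"tz": 0,"ax": 0,"ay": 0,"az": 0},
])

```text
time: 18.07
tool_pos: [545.9, 5.9, 83.2]
tcp_rot: [-180.0, 0.1, -176.6]
ft_force: [-0.5, -2.1, 4.7]
finger_gap: 10.9
```

```bash
python3 - <<'E'
from h import *
s,_=snap("wrist","w12")
delta(-18,48,81,183.47)
print(sense()["wrist_torque"])
E
```

```text
now [545.94   5.85  83.05] [-179.99    0.1  -176.65] F [ 0.12 -0.62  4.83] gap 10.5 t 18.1167 jig [-16.69  47.94]
shift cm (after turn) [0.13 0.01 0.21] turn [-0.01  0.1  -0.12]
[-0.14 -0.18  0.02]
```

View pics/w12.png

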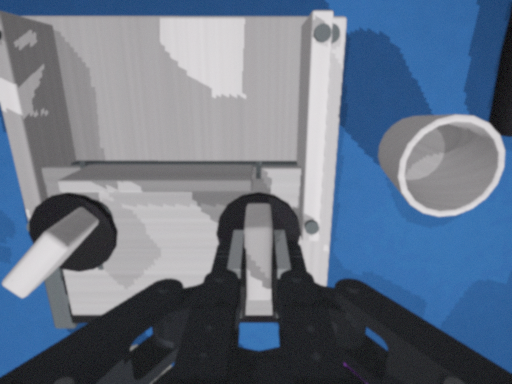

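Call:
step_arm([
  {"grip": 0.8,"tx": 0,"ty": 0,"tz": 0.2,"ax": 0,"ay": 0,"az": 0},
  {"grip": 0.8,"tx": 0,"ty": 0,"tz": 0.2,"ax": 0,"ay": 0,"az": 0},
  {"grip": 0.8,"tx": 0,"ty": 0,"tz": 0.2,"ax": 0,"ay": 0,"az": 0},
  {"grip": 0.8,"tx": 0,"ty": 0,"tz": 0,"ax": 0,"ay": 0,"az": 0},
])

```text
time: 18.45
tool_pos: [546.0, 5.8, 76.8]
tcp_rot: [-180.0, 0.1, -176.7]
ft_force: [0.5, -1.3, 6.4]
finger_gap: 10.9
```

Call:
step_arm([
  {"grip": 0.8,"tx": 0,"ty": 0,"tz": 0.2,"ax": 0,"ay": 0,"az": 0},
  {"grip": 0.8,"tx": 0,"ty": 0,"tz": 0.2,"ax": 0,"ay": 0,"az": 0},
  {"grip": 0.8,"tx": 0,"ty": 0,"tz": 0.1,"ax": 0,"ay": 0,"az": 0},
  {"grip": 0.8,"tx": 0,"ty": 0,"tz": 0,"ax": 0,"ay": 0,"az": 0},
])

```text
time: 18.78
tool_pos: [546.0, 5.8, 72.2]
tcp_rot: [-180.0, 0.1, -176.7]
ft_force: [-1.4, -1.2, 8.9]
finger_gap: 10.7
```

Call:
step_arm([
  {"grip": 0.8,"tx": 0,"ty": 0,"tz": 0.1,"ax": 0,"ay": 0,"az": 0},
  {"grip": 0.8,"tx": 0,"ty": 0,"tz": 0.1,"ax": 0,"ay": 0,"az": 0},
  {"grip": 0.8,"tx": 0,"ty": 0,"tz": 0,"ax": 0,"ay": 0,"az": 0},
])

```text
time: 19.03
tool_pos: [546.1, 5.8, 70.4]
tcp_rot: [-180.0, 0.1, -176.7]
ft_force: [-1.3, -1.1, 11.0]
finger_gap: 10.5
```

```bash
python3 - <<'E'
from h import *
s,_=snap("wrist","w13")
delta(-18,48,70,183.47)
print(sense()["wrist_torque"])
E
```

```text
now [546.05   5.84  70.45] [-179.99    0.1  -176.66] F [-0.84 -2.46 10.16] gap 10.5 t 19.0833 jig [-16.58  47.93]
shift cm (after turn) [0.14 0.01 0.05] turn [-0.01  0.1  -0.13]
[-0.1   0.33 -0.  ]
```

View pics/w13.png

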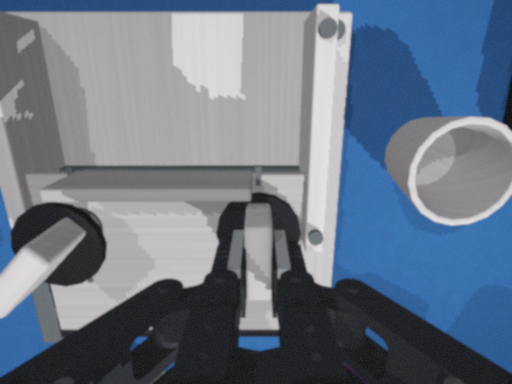

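Call:
step_arm([
  {"grip": 0.8,"tx": 0,"ty": 0,"tz": 0,"ax": 0,"ay": 0,"az": 4},
  {"grip": 0.8,"tx": 0,"ty": 0,"tz": 0,"ax": 0,"ay": 0,"az": 6},
  {"grip": 0.8,"tx": 0,"ty": 0,"tz": 0,"ax": 0,"ay": 0,"az": 6},
])

```text
time: 19.33
tool_pos: [546.1, 5.2, 70.6]
tcp_rot: [-180.0, 0.1, 167.1]
ft_force: [-1.6, -4.4, 9.4]
finger_gap: 10.8
```

```bash
python3 - <<'E'
from h import *
delta(-18,48,70,93.47)
print(sense()["wrist_torque"])
E
```

```text
now [546.08   5.22  70.57] [-179.96    0.12  167.06] F [-1.58 -4.38  9.39] gap 10.8 t 19.3333 jig [-16.58  47.31]
shift cm (after turn) [ 0.07 -0.14  0.06] turn [ 0.04  0.13 73.59]
[-0.85  0.32  0.04]
```

Call:
step_arm([
  {"grip": 0.8,"tx": 0,"ty": 0,"tz": 0,"ax": 0,"ay": 0,"az": 6},
  {"grip": 0.8,"tx": 0,"ty": 0,"tz": 0,"ax": 0,"ay": 0,"az": 6},
  {"grip": 0.8,"tx": 0,"ty": 0,"tz": 0,"ax": 0,"ay": 0,"az": 6},
  {"grip": 0.8,"tx": 0,"ty": 0,"tz": 0,"ax": 0,"ay": 0,"az": 6},
  {"grip": 0.8,"tx": 0,"ty": 0,"tz": 0,"ax": 0,"ay": 0,"az": 6},
  {"grip": 0.8,"tx": 0,"ty": 0,"tz": 0,"ax": 0,"ay": 0,"az": 6},
])

```text
time: 19.83
tool_pos: [545.4, 3.9, 70.2]
tcp_rot: [-179.9, 0.1, 131.0]
ft_force: [-4.4, -10.0, 10.4]
finger_gap: 10.7
```

Call:
step_arm([
  {"grip": 0.8,"tx": 0,"ty": 0,"tz": 0,"ax": 0,"ay": 0,"az": 6},
  {"grip": 0.8,"tx": 0,"ty": 0,"tz": 0,"ax": 0,"ay": 0,"az": 6},
  {"grip": 0.8,"tx": 0,"ty": 0,"tz": 0,"ax": 0,"ay": 0,"az": 6},
  {"grip": 0.8,"tx": 0,"ty": 0,"tz": 0,"ax": 0,"ay": 0,"az": 6},
  {"grip": 0.8,"tx": 0,"ty": 0,"tz": 0,"ax": 0,"ay": 0,"az": 6},
  {"grip": 0.8,"tx": 0,"ty": 0,"tz": 0,"ax": 0,"ay": 0,"az": 5},
  {"grip": 0.8,"tx": 0,"ty": 0,"tz": 0,"ax": 0,"ay": 0,"az": 0},
])

```text
time: 20.42
tool_pos: [544.1, 3.3, 69.5]
tcp_rot: [-179.8, 0.2, 96.0]
ft_force: [-8.2, -12.8, 10.7]
finger_gap: 10.7
```

```bash
python3 - <<'E'
from h import *
s,_=snap("wrist","w14")
delta(-18,48,70,93.47)
print(sense()["wrist_torque"])
E
```

```text
now [544.1    3.29  69.54] [-179.83    0.21   96.22] F [ -7.63 -13.16  10.9 ] gap 10.3 t 20.4667 jig [-18.68  45.51]
shift cm (after turn) [ 0.25  0.07 -0.05] turn [-0.16  0.22  2.75]
[-2.36  1.42 -0.01]
```

View pics/w14.png

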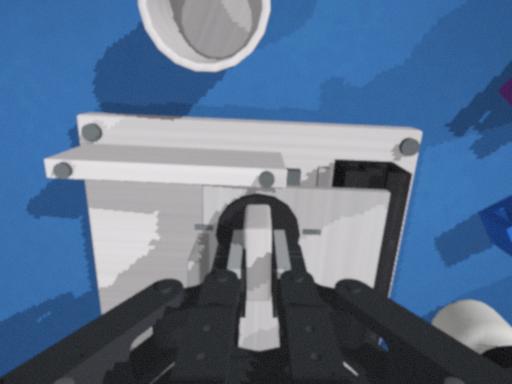

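Call:
step_arm([
  {"grip": 0.8,"tx": -0.1,"ty": -0.05,"tz": 0,"ax": 0,"ay": 0,"az": 3},
  {"grip": 0.8,"tx": 0,"ty": 0,"tz": 0,"ax": 0,"ay": 0,"az": 2},
  {"grip": 0.8,"tx": 0,"ty": 0,"tz": 0,"ax": 0,"ay": 0,"az": 0},
])

```text
time: 20.72
tool_pos: [543.9, 3.1, 69.6]
tcp_rot: [-179.9, 0.2, 91.2]
ft_force: [-8.2, -10.1, 11.1]
finger_gap: 10.7
```

```bash
python3 - <<'E'
from h import *
delta(-18,48,70,93.47)
print(sense()["wrist_torque"])
E
```

```text
now [543.86   3.1   69.6 ] [-179.87    0.16   91.23] F [ -8.17 -10.14  11.13] gap 10.7 t 20.7167 jig [-18.93  45.33]
shift cm (after turn) [ 0.27  0.09 -0.04] turn [-0.13  0.16 -2.24]
[-1.68  1.29  0.61]
```

Call:
step_arm([
  {"grip": 0.8,"tx": 0,"ty": 0,"tz": -0.2,"ax": 0,"ay": 0,"az": 0},
  {"grip": 0.8,"tx": 0,"ty": 0,"tz": -0.2,"ax": 0,"ay": 0,"az": 0},
  {"grip": 0.8,"tx": 0,"ty": 0,"tz": -0.1,"ax": 0,"ay": 0,"az": 0},
  {"grip": 0.8,"tx": 0,"ty": 0,"tz": 0,"ax": 0,"ay": 0,"az": 0},
])

```text
time: 21.05
tool_pos: [543.9, 3.1, 74.6]
tcp_rot: [-179.9, 0.2, 91.4]
ft_force: [-6.2, -8.2, 7.8]
finger_gap: 11.1
```

```bash
python3 - <<'E'
from h import *
delta(-18,48,70,93.47)
print(sense()["wrist_torque"])
E
```

```text
now [543.85   3.1   74.58] [-179.87    0.16   91.37] F [-6.22 -8.23  7.84] gap 11.1 t 21.05 jig [-18.94  45.33]
shift cm (after turn) [0.27 0.09 0.46] turn [-0.13  0.16 -2.1 ]
[-1.7   1.14  0.68]
```

Call:
step_arm([
  {"grip": 2.8,"tx": 0,"ty": 0,"tz": 0,"ax": 0,"ay": 0,"az": 0},
  {"grip": 3.0,"tx": 0,"ty": 0,"tz": -0.2,"ax": 0,"ay": 0,"az": 0},
  {"grip": 3.0,"tx": 0,"ty": 0,"tz": -0.5,"ax": 0,"ay": 0,"az": 0},
  {"grip": 3.5,"tx": 0,"ty": 0,"tz": -2.5,"ax": 0,"ay": 0,"az": 0},
  {"grip": 3.5,"tx": 0,"ty": 0,"tz": -3.5,"ax": 0,"ay": 0,"az": 0},
  {"grip": 3.5,"tx": 0,"ty": 0,"tz": -1,"ax": 0,"ay": 0,"az": 0},
  {"grip": 3.5,"tx": 0,"ty": 0,"tz": 0,"ax": 0,"ay": 0,"az": 0},
])

```text
time: 21.63
tool_pos: [547.6, 4.9, 156.0]
tcp_rot: [179.6, 0.0, 91.4]
ft_force: [0.6, -0.5, -0.2]
finger_gap: 34.8
```

```bash
python3 - <<'E'
from h import *
s,_=snap("wrist","w15");
delta(-18,-48,150,148)
# predicted wing top ends if locked (z 98) 
for y in (30,66): print(proj("wrist",[*W(-18,y),98],s))
E
```

```text
now [546.36   4.96 153.61] [179.75   0.01  91.44] F [-0.82 -0.78 -0.08] gap 34.9 t 21.6833 jig [-16.33  47.03]
shift cm (after turn) [-5.38 -7.84  0.36] turn [  0.22   0.13 -56.56]
[253.84 227.14]
[251.62 176.71]
```

View pics/w15.png

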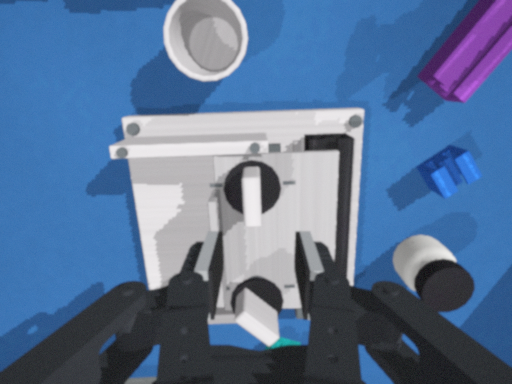

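Call:
step_arm([
  {"grip": 3.5,"tx": 0,"ty": 0,"tz": 0,"ax": 0,"ay": 0,"az": -7},
  {"grip": 3.5,"tx": 0,"ty": 0,"tz": 0,"ax": 0,"ay": 0,"az": -7},
  {"grip": 3.5,"tx": 0,"ty": 0,"tz": 0,"ax": 0,"ay": 0,"az": -7},
  {"grip": 3.5,"tx": 0,"ty": 0,"tz": 0,"ax": 0,"ay": 0,"az": -7},
  {"grip": 3.5,"tx": 0,"ty": 0,"tz": 0,"ax": 0,"ay": 0,"az": -7},
  {"grip": 3.5,"tx": 0,"ty": 0,"tz": 0,"ax": 0,"ay": 0,"az": -7},
  {"grip": 3.5,"tx": 0,"ty": 0,"tz": 0,"ax": 0,"ay": 0,"az": -7},
  {"grip": 3.5,"tx": 0,"ty": 0,"tz": 0,"ax": 0,"ay": 0,"az": -7},
])

```text
time: 22.35
tool_pos: [543.7, 5.1, 149.4]
tcp_rot: [-179.9, -0.2, 147.8]
ft_force: [0.9, -0.6, 0.0]
finger_gap: 35.0
```

Call:
step_arm([
  {"grip": 3.5,"tx": -1.4,"ty": -2,"tz": 0,"ax": 0,"ay": 0,"az": 0},
  {"grip": 3.5,"tx": -1.4,"ty": -2,"tz": 0,"ax": 0,"ay": 0,"az": 0},
  {"grip": 3.5,"tx": -1.4,"ty": -2,"tz": 0,"ax": 0,"ay": 0,"az": 0},
  {"grip": 3.5,"tx": -1.2,"ty": -1.8,"tz": 0,"ax": 0,"ay": 0,"az": 0},
  {"grip": 3.5,"tx": 0,"ty": 0,"tz": 0,"ax": 0,"ay": 0,"az": 0},
  {"grip": 3.5,"tx": 0,"ty": 0,"tz": 0,"ax": 0,"ay": 0,"az": 0},
])

```text
time: 22.85
tool_pos: [547.4, -90.5, 149.6]
tcp_rot: [-180.0, -0.1, 147.3]
ft_force: [-0.2, 0.0, 0.8]
finger_gap: 35.0
```

```bash
python3 - <<'E'
from h import *
s,_=snap("wrist","w16");
delta(-18.6,-48,82.5,148)
print(proj("wrist",[*W(-18.6,-48),106],s))
E
```

```text
now [547.52 -89.71 149.84] [-179.99   -0.14  147.38] F [0.69 0.55 0.94] gap 35.2 t 22.9 jig [-20.9  -47.53]
shift cm (after turn) [-0.21  0.09  6.73] turn [-0.01 -0.14 -0.62]
[260.77 214.41]
```

View pics/w16.png

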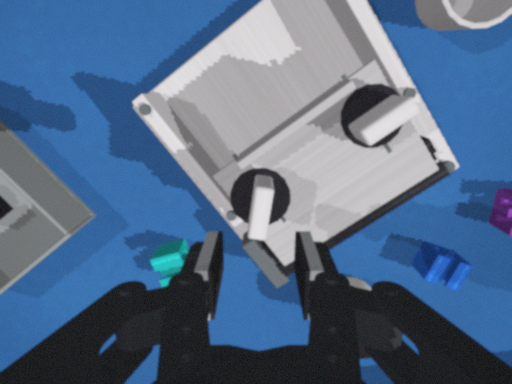

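```bash
python3 - <<'E'
import cv2
im=cv2.imread("pics/w16.png")
cv2.imwrite("pics/w16z.png",cv2.resize(im[160:260,210:310],None,fx=6,fy=6,interpolation=cv2.INTER_CUBIC))
E
```

```text
(no output)
```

View pics/w16z.png

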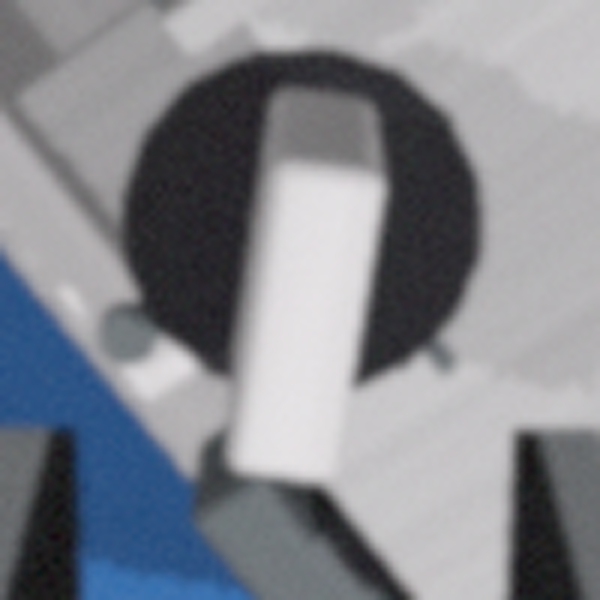

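```bash
python3 - <<'E'
from h import *
s=sense()
def z(u,v): return ray("wrist",(u+.5)/6-.5+210,(v+.5)/6-.5+160,106,s)
a,b,c,d=z(278,163),z(386,185),z(335,482),z(230,470)
ang=lambda p,q:np.degrees(np.arctan2(q[1]-p[1],q[0]-p[0]))
print(ang(d,a),ang(c,b),np.linalg.norm((a-d)[:2]),np.linalg.norm((a-b)[:2]),J((a+b+c+d)/4))
y=138.2
delta(-18.6,-48,82.5,y)
E
```

```text
138.77892034669412 138.93693763507204 35.01178761728759 11.286416382034798 [-18.36 -47.26]
now [547.52 -89.71 149.84] [-179.99   -0.14  147.38] F [0.69 0.55 0.94] gap 35.2 t 22.9 jig [-20.9  -47.53]
shift cm (after turn) [-0.2   0.13  6.73] turn [-0.02 -0.14  9.18]
```

Call:
step_arm([
  {"grip": 3.5,"tx": 0,"ty": 0,"tz": 0,"ax": 0,"ay": 0,"az": 4.3},
  {"grip": 3.5,"tx": 0,"ty": 0,"tz": 0,"ax": 0,"ay": 0,"az": 4.3},
  {"grip": 3.5,"tx": -0.2,"ty": 0.1,"tz": 2,"ax": 0,"ay": 0,"az": 0},
  {"grip": 3.5,"tx": 0,"ty": 0,"tz": 2,"ax": 0,"ay": 0,"az": 0},
  {"grip": 3.5,"tx": 0,"ty": 0,"tz": 1.7,"ax": 0,"ay": 0,"az": 0},
  {"grip": 3.5,"tx": 0,"ty": 0,"tz": 0.7,"ax": 0,"ay": 0,"az": 0},
  {"grip": 3.5,"tx": 0,"ty": 0,"tz": 0.3,"ax": 0,"ay": 0,"az": 0},
  {"grip": 3.5,"tx": 0,"ty": 0,"tz": 0,"ax": 0,"ay": 0,"az": 0},
])

```text
time: 23.57
tool_pos: [549.9, -89.7, 83.5]
tcp_rot: [-180.0, -0.1, 138.9]
ft_force: [-0.0, 0.5, -0.1]
finger_gap: 35.1
```

```bash
python3 - <<'E'
from h import *
delta(-18.6,-47.8,82.5,138.8)
E
```

```text
now [549.94 -89.71  83.53] [-179.97   -0.09  138.9 ] F [-0.04  0.49 -0.06] gap 35.1 t 23.5667 jig [-18.48 -47.68]
shift cm (after turn) [-0.   -0.02  0.1 ] turn [-0.04 -0.09  0.1 ]
```

Close, then turn +44.7° to yaw 183.5.

Call:
step_arm([
  {"grip": 0.8,"tx": 0,"ty": 0,"tz": 0,"ax": 0,"ay": 0,"az": 0},
  {"grip": 0.8,"tx": 0,"ty": 0,"tz": 0,"ax": 0,"ay": 0,"az": 0},
  {"grip": 0.8,"tx": 0,"ty": 0,"tz": 0,"ax": 0,"ay": 0,"az": 0},
  {"grip": 0.8,"tx": 0,"ty": 0,"tz": 0,"ax": 0,"ay": 0,"az": 0},
  {"grip": 0.8,"tx": 0,"ty": 0,"tz": 0,"ax": 0,"ay": 0,"az": -5},
  {"grip": 0.8,"tx": 0,"ty": 0,"tz": 0,"ax": 0,"ay": 0,"az": -5},
], newtons=60)

```text
time: 24.07
tool_pos: [551.0, -91.1, 85.8]
tcp_rot: [-180.0, 0.1, 149.0]
ft_force: [-3.3, -1.6, 5.1]
finger_gap: 10.6
```

Call:
step_arm([
  {"grip": 0.8,"tx": 0,"ty": 0,"tz": 0,"ax": 0,"ay": 0,"az": -5},
  {"grip": 0.8,"tx": 0,"ty": 0,"tz": 0,"ax": 0,"ay": 0,"az": -5},
  {"grip": 0.8,"tx": 0,"ty": 0,"tz": 0,"ax": 0,"ay": 0,"az": -5},
  {"grip": 0.8,"tx": 0,"ty": 0,"tz": 0,"ax": 0,"ay": 0,"az": -5},
  {"grip": 0.8,"tx": 0,"ty": 0,"tz": 0,"ax": 0,"ay": 0,"az": -5},
  {"grip": 0.8,"tx": 0,"ty": 0,"tz": 0,"ax": 0,"ay": 0,"az": -5},
  {"grip": 0.8,"tx": 0,"ty": 0,"tz": 0,"ax": 0,"ay": 0,"az": -4.7},
  {"grip": 0.8,"tx": 0,"ty": 0,"tz": 0,"ax": 0,"ay": 0,"az": 0},
])

```text
time: 24.73
tool_pos: [551.0, -90.1, 85.6]
tcp_rot: [180.0, 0.1, -176.2]
ft_force: [-3.9, 3.8, 4.6]
finger_gap: 10.3
```

```bash
python3 - <<'E'
from h import *
s,_=snap("wrist","w17")
delta(-18.6,-47.8,82.5,183.47);print(sense()["wrist_torque"])
E
```

```text
now [551.02 -90.14  85.47] [ 179.96    0.07 -176.52] F [-2.38  3.6   4.22] gap 10.3 t 24.7833 jig [-17.43 -48.17]
shift cm (after turn) [0.12 0.04 0.3 ] turn [0.04 0.07 0.01]
[ 0.94  0.46 -0.05]
```

View pics/w17.png

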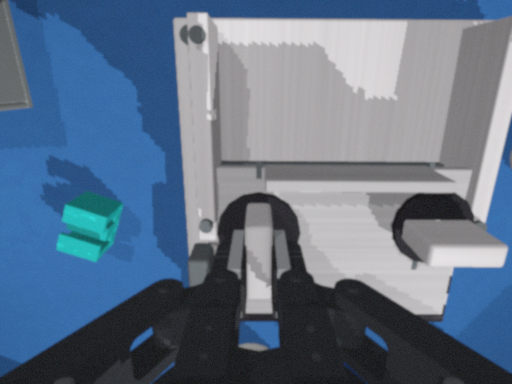

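Call:
step_arm([
  {"grip": 0.8,"tx": 0,"ty": 0,"tz": 0.2,"ax": 0,"ay": 0,"az": 0},
  {"grip": 0.8,"tx": 0,"ty": 0,"tz": 0.2,"ax": 0,"ay": 0,"az": 0},
  {"grip": 0.8,"tx": 0,"ty": 0,"tz": 0.2,"ax": 0,"ay": 0,"az": 0},
  {"grip": 0.8,"tx": 0,"ty": 0,"tz": 0,"ax": 0,"ay": 0,"az": 0},
])

```text
time: 25.12
tool_pos: [551.0, -90.1, 79.0]
tcp_rot: [180.0, 0.1, -176.6]
ft_force: [-3.1, 3.7, 7.3]
finger_gap: 10.4
```

Call:
step_arm([
  {"grip": 0.8,"tx": 0,"ty": 0,"tz": 0.2,"ax": 0,"ay": 0,"az": 0},
  {"grip": 0.8,"tx": 0,"ty": 0,"tz": 0.2,"ax": 0,"ay": 0,"az": 0},
  {"grip": 0.8,"tx": 0,"ty": 0,"tz": 0.2,"ax": 0,"ay": 0,"az": 0},
  {"grip": 0.8,"tx": 0,"ty": 0,"tz": 0.1,"ax": 0,"ay": 0,"az": 0},
  {"grip": 0.8,"tx": 0,"ty": 0,"tz": 0,"ax": 0,"ay": 0,"az": 0},
])

```text
time: 25.53
tool_pos: [551.1, -90.2, 72.5]
tcp_rot: [180.0, 0.1, -176.6]
ft_force: [-4.2, 4.4, 9.6]
finger_gap: 10.7
```

```bash
python3 - <<'E'
from h import *
delta(-18.6,-47.8,72.5,93.47);print(sense()["wrist_torque"])
E
```

```text
now [551.13 -90.17  72.52] [ 179.97    0.07 -176.63] F [-4.18  4.42  9.59] gap 10.7 t 25.5333 jig [-17.32 -48.21]
shift cm (after turn) [ 0.04 -0.13  0.  ] turn [ 0.08  0.03 89.9 ]
[ 1.09  0.92 -0.07]
```

Call:
step_arm([
  {"grip": 0.8,"tx": 0,"ty": 0,"tz": 0,"ax": 0,"ay": 0,"az": 4},
  {"grip": 0.8,"tx": 0,"ty": 0,"tz": 0,"ax": 0,"ay": 0,"az": 6},
  {"grip": 0.8,"tx": 0,"ty": 0,"tz": 0,"ax": 0,"ay": 0,"az": 6},
  {"grip": 0.8,"tx": 0,"ty": 0,"tz": 0,"ax": 0,"ay": 0,"az": 6},
  {"grip": 0.8,"tx": 0,"ty": 0,"tz": 0,"ax": 0,"ay": 0,"az": 6},
])

```text
time: 25.95
tool_pos: [551.1, -91.0, 72.9]
tcp_rot: [-180.0, 0.1, 155.1]
ft_force: [-5.4, 1.0, 11.2]
finger_gap: 10.6
```

```bash
python3 - <<'E'
from h import *
delta(-18.6,-47.8,72.5,93.47);print(sense()["wrist_torque"])
E
```

```text
now [551.14 -90.97  72.86] [-179.99    0.09  155.08] F [-5.43  0.97 11.17] gap 10.6 t 25.95 jig [-17.36 -49.01]
shift cm (after turn) [ 0.12 -0.12  0.04] turn [ 0.04  0.09 61.61]
[0.2  0.99 0.  ]
```

Turning freely; 62° remaining plus a little onto the stop.

Call:
step_arm([
  {"grip": 0.8,"tx": 0,"ty": 0,"tz": 0,"ax": 0,"ay": 0,"az": 6},
  {"grip": 0.8,"tx": 0,"ty": 0,"tz": 0,"ax": 0,"ay": 0,"az": 6},
  {"grip": 0.8,"tx": 0,"ty": 0,"tz": 0,"ax": 0,"ay": 0,"az": 6},
  {"grip": 0.8,"tx": 0,"ty": 0,"tz": 0,"ax": 0,"ay": 0,"az": 6},
  {"grip": 0.8,"tx": 0,"ty": 0,"tz": 0,"ax": 0,"ay": 0,"az": 6},
  {"grip": 0.8,"tx": 0,"ty": 0,"tz": 0,"ax": 0,"ay": 0,"az": 6},
  {"grip": 0.8,"tx": 0,"ty": 0,"tz": 0,"ax": 0,"ay": 0,"az": 6},
])

```text
time: 26.53
tool_pos: [550.4, -92.0, 72.6]
tcp_rot: [-179.9, 0.1, 113.1]
ft_force: [-8.9, -3.7, 11.1]
finger_gap: 10.5
```

Call:
step_arm([
  {"grip": 0.8,"tx": 0,"ty": 0,"tz": 0,"ax": 0,"ay": 0,"az": 6},
  {"grip": 0.8,"tx": 0,"ty": 0,"tz": 0,"ax": 0,"ay": 0,"az": 6},
  {"grip": 0.8,"tx": 0,"ty": 0,"tz": 0,"ax": 0,"ay": 0,"az": 5},
  {"grip": 0.8,"tx": 0,"ty": 0,"tz": 0,"ax": 0,"ay": 0,"az": 2},
  {"grip": 0.8,"tx": 0,"ty": 0,"tz": 0,"ax": 0,"ay": 0,"az": 2},
  {"grip": 0.8,"tx": 0,"ty": 0,"tz": 0,"ax": 0,"ay": 0,"az": 0},
])

```text
time: 27.03
tool_pos: [549.8, -92.2, 72.3]
tcp_rot: [-179.9, 0.1, 92.2]
ft_force: [-10.4, -4.5, 10.8]
finger_gap: 10.7
```

```bash
python3 - <<'E'
from h import *
delta(-18.6,-47.8,72.5,93.47);print(sense()["wrist_torque"])
E
```

```text
now [549.79 -92.17  72.26] [-179.91    0.14   92.24] F [-10.37  -4.5   10.77] gap 10.7 t 27.0333 jig [-18.78 -50.13]
shift cm (after turn) [ 0.23  0.02 -0.02] turn [-0.09  0.14 -1.23]
[-0.75  1.72  0.33]
```

Call:
step_arm([
  {"grip": 0.8,"tx": 0,"ty": 0,"tz": 0,"ax": 0,"ay": 0,"az": 1},
  {"grip": 0.8,"tx": 0,"ty": 0,"tz": -0.2,"ax": 0,"ay": 0,"az": 0},
  {"grip": 0.8,"tx": 0,"ty": 0,"tz": -0.2,"ax": 0,"ay": 0,"az": 0},
  {"grip": 0.8,"tx": 0,"ty": 0,"tz": -0.1,"ax": 0,"ay": 0,"az": 0},
  {"grip": 0.8,"tx": 0,"ty": 0,"tz": 0,"ax": 0,"ay": 0,"az": 0},
])

```text
time: 27.45
tool_pos: [549.7, -92.2, 77.2]
tcp_rot: [-179.9, 0.2, 91.4]
ft_force: [-9.0, -4.0, 7.7]
finger_gap: 10.6
```

Call:
step_arm([
  {"grip": 2.8,"tx": 0,"ty": 0,"tz": 0,"ax": 0,"ay": 0,"az": 0},
  {"grip": 3.0,"tx": 0,"ty": 0,"tz": -0.2,"ax": 0,"ay": 0,"az": 0},
  {"grip": 3.0,"tx": 0,"ty": 0,"tz": -0.5,"ax": 0,"ay": 0,"az": 0},
  {"grip": 3.5,"tx": 0,"ty": 0,"tz": -2.5,"ax": 0,"ay": 0,"az": 0},
  {"grip": 3.5,"tx": 0,"ty": 0,"tz": -3.5,"ax": 0,"ay": 0,"az": 0},
  {"grip": 3.5,"tx": 0,"ty": 0,"tz": -3,"ax": 0,"ay": 0,"az": 0},
  {"grip": 3.5,"tx": 0,"ty": 0,"tz": 0,"ax": 0,"ay": 0,"az": 0},
])

```text
time: 28.03
tool_pos: [554.7, -91.6, 181.7]
tcp_rot: [179.3, 0.2, 91.5]
ft_force: [1.2, -0.2, 0.2]
finger_gap: 35.1
```

Call:
step_arm([
  {"grip": 3.5,"tx": -2,"ty": -3.5,"tz": 0,"ax": 0,"ay": 0,"az": 0},
  {"grip": 3.5,"tx": -2,"ty": -3.5,"tz": 0,"ax": 0,"ay": 0,"az": 0},
  {"grip": 3.5,"tx": -3,"ty": -2.8,"tz": 0,"ax": 0,"ay": 0,"az": 0},
  {"grip": 3.5,"tx": -3,"ty": -2.8,"tz": 0,"ax": 0,"ay": 0,"az": 0},
  {"grip": 3.5,"tx": -3,"ty": -2,"tz": 0,"ax": 0,"ay": 0,"az": 0},
  {"grip": 3.5,"tx": 0,"ty": 0,"tz": 0,"ax": 0,"ay": 0,"az": 0},
])

```text
time: 28.53
tool_pos: [405.3, -229.2, 173.9]
tcp_rot: [180.0, 0.2, 91.2]
ft_force: [0.4, -0.3, 0.6]
finger_gap: 35.5
```

```bash
python3 - <<'E'
from h import *
s,_=snap("wrist","w20")
snap("top","t20",(175,145,335,265),5);snap("scene","s20",(190,140,350,260),5)
delta(-18,-48,150,93.47)
for h in(91,99,106):print(h,[proj("scene",[*W(-18,y),h]) for y in (66,30,-30,-66)])
E
```

```text
now [ 408.35 -224.84  173.76] [179.93   0.02  91.42] F [0.51 0.4  0.36] gap 35.2 t 28.6833 jig [-167.99 -174.  ]
shift cm (after turn) [12.6  15.    2.38] turn [ 0.07  0.02 -2.05]
91 [array([271.52, 178.44]), array([258.59, 178.84]), array([237.02, 179.52]), array([224.07, 179.93])]
99 [array([271.55, 176.36]), array([258.56, 176.77]), array([236.89, 177.45]), array([223.88, 177.85])]
106 [array([271.57, 174.53]), array([258.53, 174.94]), array([236.78, 175.62]), array([223.72, 176.02])]
```

View pics/t20z.png

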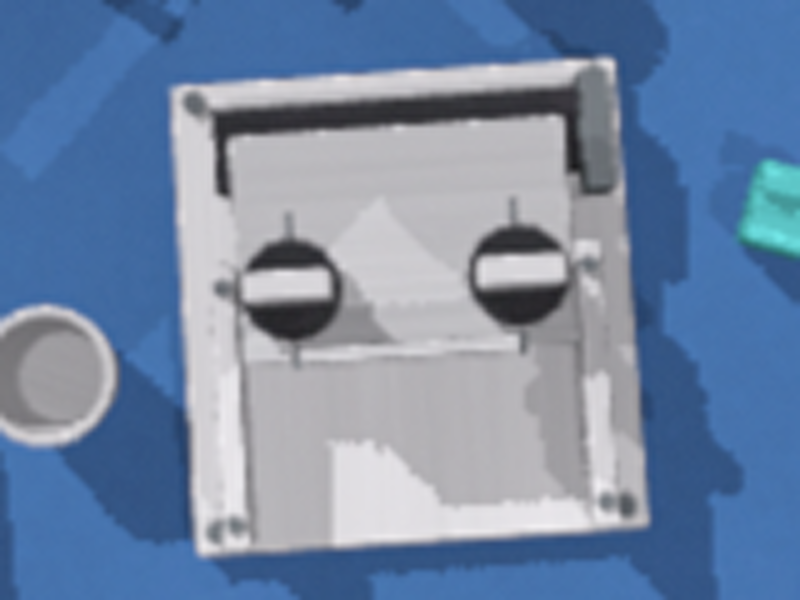

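View pics/s20z.png

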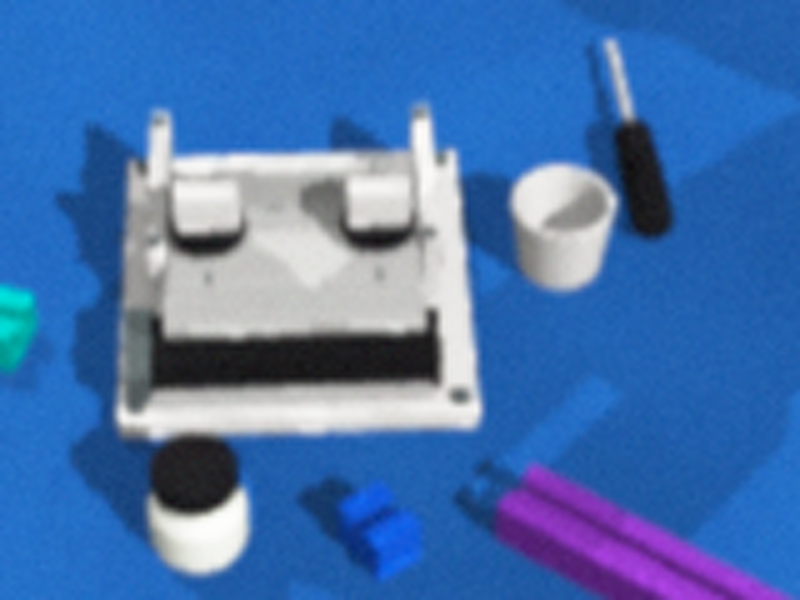

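View pics/w20.png

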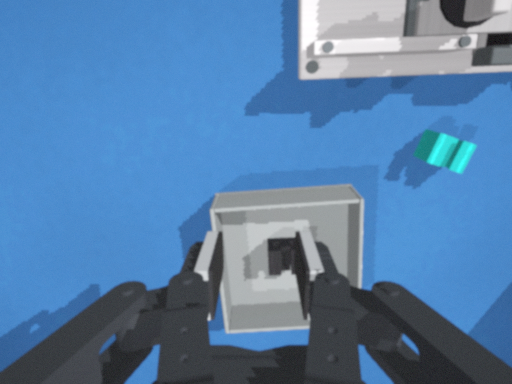

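```bash
python3 - <<'E'
from h import *
Z=lambda p:((proj("scene",p)-[190,140]+.5)*5-.5)
for y in(48,-48):
  print("plate front edge",Z([*W(50,y),54]),"mark",Z([*W(12,y),54]))
  for p in(0,8,13):
    print(p,"top back",Z([*W(-24,y),106-p])[1],"top front",Z([*W(-12,y),106-p])[1],"flange front",Z([*W(4,y),76-p])[1])
im=cv2.imread("pics/s20.png");print(cv2.imwrite("pics/s20zz.png",cv2.resize(im[165:215,215:280],None,fx=12,fy=12,interpolation=cv2.INTER_CUBIC)))
im=cv2.imread("pics/s20.png",0).astype(int)
for u in(231,232,265,266): print(u,im[168:212,u])
im=cv2.imread("pics/w17.png");
E
```

```text
plate front edge [382.78 330.17] mark [379.67 280.13]
0 top back 168.19176728753857 top front 183.17409173124756 flange front 242.23614477185546
8 top back 178.65723651835336 top front 193.64141305040346 flange front 252.35710952967847
13 top back 185.15089087412446 top front 200.135905343798 flange front 258.6370688966262
plate front edge [207.32 335.8 ] mark [207.84 285.59]
0 top back 173.6088254020778 top front 188.6406427529624 flange front 247.71184075733512
8 top back 184.0594658984642 top front 199.09281665443072 flange front 257.8174291528658
13 top back 190.54387722430687 top front 205.57786806858016 flange front 264.0878071004046
True
231 [ 97  96 137 210 240 242 225 198 213 235 244 238 227 220 217 215 216 205
 149  69  26  30  59 127 179 188 176 159 169 187 194 195 197 197 196 196
 198 209 187 127  50  27  27  31]
232 [ 97  98 137 212 237 234 208 182 210 235 242 237 227 222 217 213 213 185
 127  57  28  31  65 136 176 191 184 175 179 190 192 193 195 195 196 201
 203 209 190 124  54  26  31  26]
265 [ 80  89 137 167 179 180 181 214 234 244 238 227 219 218 215 209 180 117
  56  27  22  61 126 176 187 176 167 169 186 195 197 198 197 199 201 203
 210 190 128  52  28  26  27  25]
266 [ 83  93 136 171 185 187 184 212 235 243 238 227 218 216 215 210 187 123
  58  32  27  66 134 178 191 180 170 169 186 192 200 196 197 197 200 204
 207 192 129  57  27  31  29  26]
```

View pics/s20zz.png

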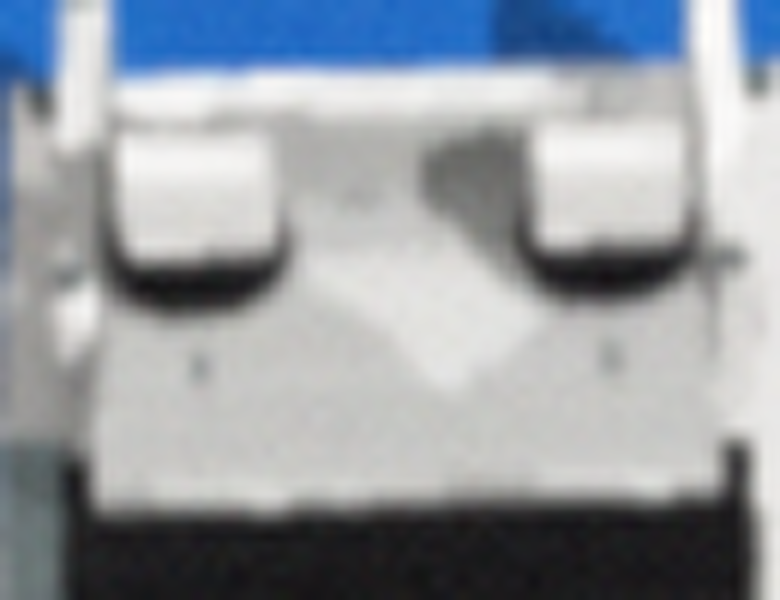

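```bash
python3 - <<'E'
import cv2,numpy as np
for f,(v0,v1),L in(("scene0",(148,180),(264.5,265.5,266)),("s20",(175,200),(265,266,267)),("scene0",(148,180),(231,232)),("s20",(175,202),(231,232))):
    im=cv2.imread(f"pics/{f}.png",0).astype(int)
    for u in range(int(L[0])-1,int(L[-1])+2): print(f,u,v0,im[v0:v1,u])
E
```

```text
scene0 263 148 [ 91  95  96 105 138 162 184 209 226 230 234 234 226 215 204 200 201 197
 185 141  73  53  81 120 167 187 191 190 191 192 195 197]
scene0 264 148 [ 95  96  96 130 191 221 226 229 233 235 234 233 230 223 213 210 207 201
 183 135  77  58  86 119 167 185 183 170 169 185 194 197]
scene0 265 148 [ 89  94  98 133 202 228 232 234 234 235 232 225 217 211 209 195 182 160
 127  85  51  56  86 127 169 188 185 170 172 186 195 197]
scene0 266 148 [ 95  93  94 117 179 218 232 234 230 222 214 210 198 187 179 148 117  83
  62  37  35  59  94 144 177 190 190 189 191 196 195 196]
scene0 267 148 [ 90  97  94 108 154 193 207 205 197 190 186 179 161 128  99  73  49  32
  31  29  40  74 119 166 188 191 192 197 197 197 195 195]
s20 264 175 [210 234 244 238 226 219 217 215 211 187 123  56  32  29  63 132 178 191
 190 190 191 194 199 199 200]
s20 265 175 [214 234 244 238 227 219 218 215 209 180 117  56  27  22  61 126 176 187
 176 167 169 186 195 197 198]
s20 266 175 [212 235 243 238 227 218 216 215 210 187 123  58  32  27  66 134 178 191
 180 170 169 186 192 200 196]
s20 267 175 [217 236 243 
[... 580 characters left out ...]
 185
 115  54  30  36  59  96 131 171 192 182 170 171 184 193]
scene0 233 148 [ 92  97  96  97 102 135 195 226 235 237 233 229 228 224 223 225 219 168
  82  33  31  37  61  96 137 174 190 191 190 191 195 194]
s20 230 175 [198 216 236 244 239 227 220 214 214 214 212 158  73  32  30  60 123 173
 192 188 190 189 195 197 197 198 194]
s20 231 175 [198 213 235 244 238 227 220 217 215 216 205 149  69  26  30  59 127 179
 188 176 159 169 187 194 195 197 197]
s20 232 175 [182 210 235 242 237 227 222 217 213 213 185 127  57  28  31  65 136 176
 191 184 175 179 190 192 193 195 195]
s20 233 175 [180 210 234 243 237 226 218 217 211 208 186 122  53  29  34  71 147 188
 196 194 196 198 197 198 195 197 196]
```

```bash
python3 - <<'E'
from bench import *
print(sense()["time"],sense()["ft_force"]);print(hand_in())
E
```

```text
28.6833 [0.50780872 0.40388289 0.36307592]
the job is handed in; nothing more can be done
None
```

The job is done in the order asked and handed in at 28.7 s. At that point the arm was clear, with about 0.5 N or less at the wrist on each axis.

- **Offcut:** I gripped the black offcut across its width and set it in the scrap tray. The final wrist picture shows it inside the tray.
- **Profile:** I pushed it along the channel until it stopped, with the force rising to about 16 N and no further movement. The top picture shows its end on the stop.
- **Plate:** I pushed the lip until it stopped moving at about 12 N. Its front edge shows within about 0.5 pixel of where a shut plate should be.
- **Studs:** I turned each wing to its marks, pushed it in about 13 mm and turned it 90° clockwise until I felt the stop. I then let it up about 5 mm before releasing. Both wings now lie along the jig's y.

**Checks that were less certain:**
- The stud depth after release was judged only from the scene picture. The distance from wing top to mark is 19.5–19.8 pixels, against about 20.3 expected when locked and 22.4 when sprung out. The dark edge of the flange was unclear, and I did not feel the depth by touch.
- My first reading of the right wing's angle was about 9° too small. I measured it again close up before gripping.
- My first estimate of the jig position was about 2 mm off along x. I corrected it from where the offcut grip settled.

The cup, jar, nut driver and look-alikes were not touched.

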